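# Set up a corner jig and hold a mount in it

## Robot

A 6-joint arm with a two-finger parallel gripper is mounted at the origin on a cart in front of the work surface, level with it; the furniture and walls round the work are solid. World frame = base frame: x ahead of the robot, y to its left, z up, the work surface at z = 0. Lengths are in mm, angles in rad, forces in N, time in s.
With the tool pointing down it reaches from about 350 to 775 mm from the base axis. Payload 5.5 kg.
Tool frame: the origin (TCP) lies between the finger pads; the fingertips stand 19 mm ahead of it and the grasp point (between the pads) is the TCP (bot.tip_reach is the distance from the TCP to the fingertips, in mm); z points along the fingers, y is the direction in which the jaws open and shut (so a half turn about z gives the same grasp; the last joint's range is limited). The gripper opens to 85 mm and grips with 20 to 120 N. Pads are 22 mm wide; open, the fingers measure 114 mm over their backs; the gripper's body (76 mm by 85 mm) begins 54 mm behind the grasp point. The pads swing forward as they close: fully open they stand 13 mm farther back than shut.
Start: joints at [1.209, 0.313, 0.046, 1.304, 0, 1.431], TCP at [126.514, 560.952, 225.223] pointing down, gripper open.
Joint ranges: [-2.76, 2.76], [-0.86, 1.69], [-1.03, 1.26], [-2.2, 2.34], [-1.47, 1.5], [-3.14, 3.14]. Speed limits (rad/s): [2.57, 2.57, 3.14, 3.14, 3.14, 3.14].

## Interface

Orientations are given as a unit quaternion [w, x, y, z].
In Python, from bench import bot gives the robot as it stands.
- The arm moves only by the tool send_rows, never from a script. Its argument "moves" is a list that holds one entry, the list of rows, each a list of 6 numbers: the shift along the tool's x, y, z in cm, then the turn, a rotation vector about the tool's x, y, z in rad. A call has 1 to 20 rows; each row shifts and turns the commanded pose from where the row before left it, along the tool's axes as they then stand; what a row does not reach is not made up. A row lasts 1/8 s, in which the tool goes at most 62.5 mm and 10.7 degrees, less where a joint would pass 70% of its speed; a pose out of reach is approached as far as the arm can. A call with a gripper value outside its range is refused whole. "hand" is the closure, from -1 (fully open) to 1 (shut), set as the call begins (left out, the last holds). The fingers move at their own pace and stop on an object; "force" is the grip in N (left out, the last holds). Time passes only in rows, so rows that do not move let the fingers close. It gives the time, the measured TCP pose, the force and the opening at its end, in the units of the state.
- bot.observe(): the state, without advancing time (a new reading comes with each control period).
- bot.get_image(name): name is "side" or "top" or "wrist"; returns (picture, depth): 400x640x3 uint8, red, green, blue; 400x640 float32, mm along the optical axis (not along the pixel's ray), 0 where there is no reading.
- bot.camera_info(name): a dict with "fx", "fy", "cx", "cy" (pixels), "camera_from_world" (4x4, takes a point from world to camera coordinates); the wrist camera has in their place "tool_from_camera" (4x4, takes a point from camera to tool coordinates, whose origin is the TCP and whose axes are the flange's). Camera axes: x right, y down, z forward; pixel columns grow to the right and rows downward; lengths in mm; the calibration is good to about 2 mm. A picture is of the moment at which its call begins: read the wrist's pose just before it. camera_info takes no time and is no camera call.
- bot.finish_job(): hands the job in, once; it reports no verdict.
Trained networks look in the newest picture that a camera, given by its name, has taken for a name from the list of things; names that differ only in an ending like _2 or _b are one class to them, and where a whole thing is asked for, a point or a joint stands for the part that bears it (a point fixed in the world has none). Each returns a list of dicts, best first, with "confidence" (0 to 1); they miss things now and then, are a little off and sometimes report something else, mostly with a low value. They report only what shows in the picture. A call takes as long as a camera call. They do not tell look-alikes from the thing itself.
- bot.look_for(camera, query): "position" ([x, y, z] in mm, in world coordinates, good to about 4 mm: the middle of the surface that is visible of it).
- bot.spot_point(camera, query): "position" ([x, y, z] in mm, in world coordinates, good to about 4 mm: a listed point, or the origin of a listed thing).
The state is a dict: "time_s": time; "joints": joint angles; "dq": joint speeds; "effort": joint torques, N m; "eef_pos": TCP position; "tcp_rot": TCP orientation; "ft_force": force on the tool from outside, world axes, zero at the start; "wrist_torque": the same for the moment, N m; "opening": finger opening in mm.
Only numpy, scipy, OpenCV 4.12 (cv2) and the standard library are available. Lean on these libraries where they do the work, as an engineer would, in place of code of your own. Each camera call takes 0.05 s, during which the arm holds its last target.

## Task

Set up the corner jig: take the green fence plate out of its wooden stand and slide it, round edge down, fully home into the slot of the grey jig, between the slot's two ends. Then stand the aluminium mount foot down on the jig's bed and press it squarely into the corner, so that its foot touches the steel side fence and the green plate at once; finish with the fingers still holding it firmly pressed against both. Do not disturb the other things on the bench.

Things in the scene. Friction and masses are not known exactly. Their poses are not given: they have to be found in the camera images.
- jig: fixed grey corner jig, 110 (x) x 105 (y) mm. Origin: centre of its underside. Flat bed at z = 60 mm. A slot 9.6 mm wide, 25 mm deep (floor z = 35) runs along its y right through, open at both ends, middle at x = +38; the strip beyond ends at x = +55, level with the bed. It stands in a 180 mm gap between a blue box (161 mm high, left) and an open carton (to 215 mm, right)
- side_fence: steel bar fixed on the jig's bed along its +y edge; its origin is the jig's origin. Its face towards -y lies at jig y = +40 mm; the bar is 12.5 mm thick, spans jig x = -55 to +28 mm and rises from z = 60 to 90 mm
- slot_floor (a point): middle of the floor of the jig's slot, at jig (38, 0, 35) mm
- corner (a point): the corner on the bed where the side fence's face meets the inner face of the green plate when that stands in the middle of the slot, at jig (34, 40, 60) mm. The mount belongs on the -x, -y side of it. The plate has 0.8 mm of play to either side in the slot and gives that much when pressed
- stand: storage stand of light wood, fixed to the bench, 60 (x) x 80 (y) x 65 mm, with a slot 11 mm wide and 25 mm deep along its y through its middle; it stands just behind the blue box; over the bench a wall shelf has its front at world x = 0.70 m from z = 0.30 m up. Origin: centre of its underside
- fence_plate: loose green plate, 8 mm thick (its x), 90 mm long (its y), 90 mm high (its z), 0.17 kg; two dark spots near its top edge; the lower edge is fully round (radius 4 mm). Origin: middle of the lower edge. It starts upright in the stand's slot, lower edge 40 mm above the bench, upper 65 mm sticking out; lift it straight up. In the jig it stands 65 mm above the bed, held upright by the slot
- mount: loose aluminium mount, 0.36 kg: foot 60 x 60 x 30 mm; on its middle an upright rib to grip, 40 mm wide (its x), 12 mm thick (its y), up to z = 85. Origin: centre of its underside. It starts left of the robot; cartons up to 215 mm high stand between it and the jig, a 290 mm canister behind it: carry it high. May stand in the corner any way round; home is near jig (5, 10, 60) mm
- vial: bystander: amber vial with red cap, 33 mm across, 80 mm high; origin under its centre
- carton: bystander: small white carton, 35 x 50 x 22 mm; origin under its centre
- tape: bystander: roll of cream tape lying flat, 68 mm across, 18 mm high; origin under its centre
Things that resemble listed ones, but are neither listed nor needed, are in the scene too. There is more than one size of the fence_plate; the one meant has the size given above.

How it is judged (in metres and radians):
On the way, in this order (a step that is already met when the one before it is completed fails the run):
1. the green plate stands fully home in the jig's slot (z of fence_plate in the frame of jig between 0.032 and 0.0385 m and x of fence_plate in the frame of jig between 0.034 and 0.042 m and y of fence_plate in the frame of jig between -0.012 and 0.012 m and angle between the y axis of fence_plate and the y axis of jig, either way round below 0.06 rad and angle between fence_plate's own z axis and vertical below 0.12 rad), for 0.2 s.
2. the mount stands foot down on the jig's bed (z of mount in the frame of jig between 0.056 and 0.065 m and x of mount in the frame of jig between -0.06 and 0.02 m and y of mount in the frame of jig between -0.06 and 0.02 m and angle between mount's own z axis and vertical below 0.1 rad), for 0.1 s.
At the end, for the whole second after the job is handed in: Plate on the slot floor (3.5 mm), upright (0.12 rad), within 12 mm of the slot's middle lengthwise. Mount on the bed, upright (0.06 rad), square (0.05 rad), within 4 mm (5 mm across the slot) of home, still, pressed over 1 N on the side fence and over 1 N on the plate, fingers on it (all of step 1 and z of mount in the frame of jig between 0.056 and 0.064 m and x of mount in the frame of jig between 0 and 0.01 m and y of mount in the frame of jig between 0.006 and 0.014 m and angle between mount's own z axis and vertical below 0.06 rad and (angle between the x axis of mount and the x axis of jig, either way round below 0.05 rad or angle between the x axis of mount and the y axis of jig, either way round below 0.05 rad) and contact force between mount and side_fence above 1 N and contact force between mount and fence_plate above 1 N and contact force between the fingers and mount above 1 N and linear speed of mount below 0.02 m/s); the arm keeps its last pose, push and grip.
It fails at once if the vial is pushed more than 3 cm away (distance of vial from where it was at the start of the episode above 0.03 m).
It fails at once if the carton is pushed more than 3 cm away (distance of carton from where it was at the start of the episode above 0.03 m).
It fails at once if the tape is pushed more than 3 cm away (distance of tape from where it was at the start of the episode above 0.03 m).
It also fails if it takes over 72 s, if anything falls off the work surface, if the arm or the gripper's body presses on something with over 40 N, if the wrist force passes 120 N, or if a joint passes its speed limit or range.

## Working session

There is one attempt and no reset: what is moved stays moved. The work goes in short steps, Python scripts to look and compute and a tool call to move; the robot and the scene stay as the last step left them, time stands still between calls to the robot, and variables do not carry over. Pictures are saved under pics/ and viewed, and the job is handed in when it is done.

Besides the shell and the picture viewer there is one more tool, called after "Emit:" by a JSON object that holds its "api" and its "payload". send_rows: Moves the arm, as the interface text tells. Its arguments: {"type":"object","properties":{"moves":{"type":"array"},"hand":{"type":"number"},"force":{"type":"number"}},"required":["moves"]}

```bash
ls; mkdir -p pics; python3 - <<'E'
from bench import bot
import cv2, numpy as np
print(bot.observe())
for n in ("side","top","wrist"):
    im,d=bot.get_image(n)
    cv2.imwrite(f"pics/{n}0.png",cv2.cvtColor(im,cv2.COLOR_RGB2BGR)); np.save(f"pics/{n}0.npy",d)
    print(n,bot.camera_info(n))
E
```

```text
pics
{'time_s': 0.0, 'joints': array([ 1.20942143e+00,  3.14010773e-01,  4.49756599e-02,  1.30358121e+00,
       -9.61490491e-06,  1.43123139e+00]), 'dq': array([ 5.28329412e-04, -6.94051617e-04, -4.11136576e-04, -3.10891102e-04,
        8.79322753e-05,  1.74507248e-04]), 'effort': array([-6.86765779e-04, -4.80628645e+01,  2.98532742e+01,  1.94523262e-02,
       -2.30507139e-04, -9.73290867e-06]), 'eef_pos': array([126.30590509, 560.42734508, 224.30161031]), 'tcp_rot': array([-2.20894421e-04,  1.10677719e-01,  9.93855932e-01, -8.82795797e-04]), 'ft_force': array([ 0.33170796,  0.09939018, -0.97805148]), 'wrist_torque': array([-0.02494471,  0.0128047 , -0.06251099]), 'opening': 85.26434507164548}
side {'fx': 396.26722017552595, 'fy': 396.26722017552595, 'cx': 319.432425903374, 'cy': 198.2404419454401, 'camera_from_world': array([[-9.99258507e-01,  3.83436312e-02,  3.49304573e-03,
         4.83368211e+02],
       [ 3.03386372e-02,  8.39995547e-01, -5.41744450e-01,
         2.03375251e+01],
       [-2.37065922e-02, -5.41236776e-01, -8.40535990e-01,
         1.04670398e+03],
       [ 0.0
[... 316 characters left out ...]
6915250e-01, -2.30668549e-01,
         4.90638848e+02],
       [ 2.27944342e-01,  3.53911252e-02, -9.73030752e-01,
         9.20880224e+02],
       [ 0.00000000e+00,  0.00000000e+00,  0.00000000e+00,
         1.00000000e+00]])}
wrist {'fx': 281.05274053021435, 'fy': 281.05274053021435, 'cx': 319.27703555472124, 'cy': 201.76099646557154, 'tool_from_camera': array([[ 9.31492325e-04, -9.54479374e-01, -2.98275473e-01,
         7.59302925e+01],
       [ 9.99999297e-01,  6.70252029e-04,  9.78122440e-04,
        -1.59142359e-01],
       [-7.33677953e-04, -2.98276174e-01,  9.54479327e-01,
        -1.49382505e+02],
       [ 0.00000000e+00,  0.00000000e+00,  0.00000000e+00,
         1.00000000e+00]])}
```

View pics/side0.png

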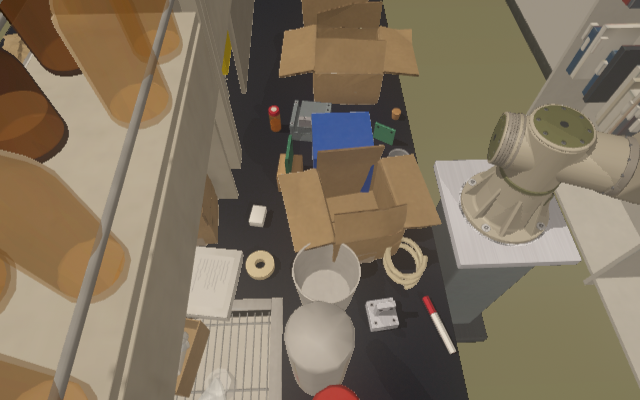

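View pics/top0.png

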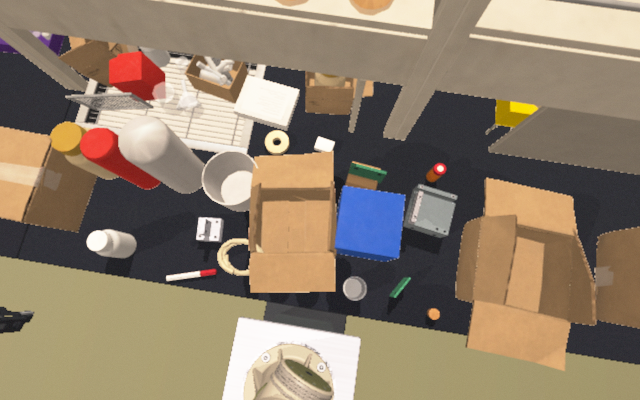

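View pics/wrist0.png

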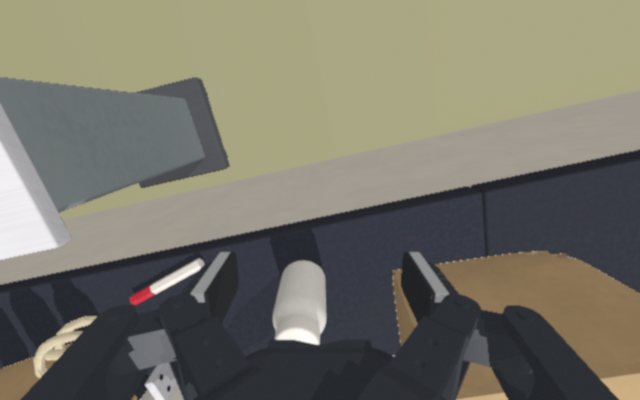

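```bash
python3 - <<'E'
from bench import bot
for c in ("top","side","wrist"):
  for q in ("jig","slot_floor","corner","stand","fence_plate","mount","side_fence"):
    r=bot.spot_point(c,q); print(c,q,[( [round(float(v)) for v in x['position']],round(x['confidence'],2)) for x in r[:4]])
E
```

```text
top jig [([500, -293, 1], 0.67)]
top slot_floor [([536, -300, 35], 0.76)]
top corner [([540, -257, 60], 0.58)]
top stand [([559, -103, 0], 0.93)]
top fence_plate [([550, -103, 45], 0.8), ([289, -238, 0], 0.63)]
top mount [([356, 277, -1], 0.56)]
top side_fence [([550, -104, 42], 0.73), ([502, -291, 1], 0.54)]
side jig [([498, -288, -4], 0.77)]
side slot_floor [([536, -293, 30], 0.83), ([630, 151, 0], 0.59)]
side corner [([539, -258, 59], 0.95)]
side stand [([501, -289, 1], 0.61), ([561, -102, -3], 0.58)]
side fence_plate [([560, -108, 39], 0.61), ([291, -239, -1], 0.59), ([642, 18, -3], 0.49)]
side mount [([355, 278, 1], 0.81)]
side side_fence [([500, -290, -1], 0.69)]
wrist jig []
wrist slot_floor []
wrist corner []
wrist stand []
wrist fence_plate []
wrist mount []
wrist side_fence []
```

Top and side views show the jig at about (500,-290), the stand with the green plate at about (560,-105), and the mount at about (356,278). A smaller green plate leans on the bench at about (290,-239) and is the look-alike. Next I measure geometry from depth.

```bash
cat > h.py <<'E'
import numpy as np, cv2
from bench import bot
def cloud(n,d):
    c=bot.camera_info(n); v,u=np.mgrid[0:400,0:640]
    p=np.stack([(u-c['cx'])/c['fx']*d,(v-c['cy'])/c['fy']*d,d],-1)
    T=np.linalg.inv(c['camera_from_world']); w=p@T[:3,:3].T+T[:3,3]; w[d<=0]=np.nan; return w
E
python3 - <<'E'
from h import *
for n in("top","side"):
    d=np.load(f"pics/{n}0.npy"); im=cv2.cvtColor(cv2.imread(f"pics/{n}0.png"),cv2.COLOR_BGR2RGB).astype(int)
    w=cloud(n,d); x,y,z=w[...,0],w[...,1],w[...,2]
    def rect(m,name):
        p=w[m]
        if len(p)<8: print(name,'none',len(p)); return
        r=cv2.minAreaRect(p[:,:2].astype(np.float32)); print(n,name,len(p),'ctr',np.round(r[0],1),'size',np.round(r[1],1),'ang',round(r[2],2),'z',np.round(np.percentile(p[:,2],[5,50,95]),1))
    J=(abs(x-500)<80)&(abs(y+290)<75)
    rect(J&(abs(z-60)<5),'bed'); rect(J&(abs(z-90)<6)&(z<100),'fence top')
    g=(im[...,1]>im[...,0]+25)&(im[...,1]>im[...,2]+10)
    P=(abs(x-560)<60)&(abs(y+105)<70)&g
    rect(P,'plate'); rect(P&(z>122),'plate top')
    S=(abs(x-560)<60)&(abs(y+105)<70)&~g
    rect(S&(abs(z-65)<5),'stand top')
    M=(abs(x-356)<70)&(abs(y-278)<70)
    rect(M&(abs(z-85)<6),'rib'); rect(M&(abs(z-30)<5),'foot'); rect(M&(z>22),'mount')
    B=(im[...,2]>im[...,0]+80)&(abs(z-161)<8); rect(B,'box')
    C=(abs(z-215)<40)&(y<-340)&(y>-420)&(x>350)&(x<600); rect(C,'carton R')
    rect((x<400)&(x>200)&(abs(y+240)<60)&g,'small plate')
for n,x0,y0,x1,y1,k in(("top",320,140,480,260,5),("side",260,80,420,200,5),("top",180,200,290,290,7)):
    im=cv2.imread(f"pics/{n}0.png")[y0:y1,x0:x1]; cv2.imwrite(f"pics/crop_{n}{x0}.png",cv2.resize(im,None,fx=k,fy=k,interpolation=cv2.INTER_CUBIC))
E
```

```text
top bed 1362 ctr [ 497.9 -292.3] size [106.  111.1] ang 81.45 z [57.6 60.5 63.2]
top fence top 171 ctr [ 491.4 -244.5] size [13.  82.3] ang 81.53 z [87.2 90.5 93.1]
top plate 353 ctr [ 563.5 -124.6] size [ 45.7 113.6] ang 22.21 z [ 71.9 111.5 131.7]
top plate top 139 ctr [ 557.5 -108.7] size [87.4  9.1] ang 83.89 z [124.  130.  132.9]
top stand top 350 ctr [ 557.8 -107.4] size [89.4 60.6] ang 84.64 z [62.5 65.6 68.6]
top rib 164 ctr [354.6 247.1] size [137.7  76.4] ang 1.47 z [81.2 86.  89.9]
top foot 369 ctr [348.9 262.3] size [132.6  91.9] ang 4.2 z [26.7 30.2 33.5]
top mount 753 ctr [355.7 259.3] size [139.6 102.4] ang 0.18 z [ 27.1  34.3 133.2]
top box 4051 ctr [ 424.4 -124.8] size [149.4 147.6] ang 0.59 z [158.  160.6 163.1]
top carton R 538 ctr [ 415.5 -412.2] size [ 16.2 130.9] ang 89.35 z [176.4 187.8 208. ]
top small plate 176 ctr [ 292.1 -243.7] size [19.1 75.4] ang 57.58 z [-0.5 45.7 64.6]
side bed 533 ctr [ 498.1 -291.7] size [108.2 110.5] ang 81.91 z [56.9 59.9 62.7]
side fence top 53 ctr [ 516.2 -247.8] size [15.  34.9] ang 73.96 z [85.4 89.1 92.5]
side plate 73 ctr [ 558.2 -112.3] size [81.9  8. ] ang 83.96 z [127.8 129.7 131.5]
side plate top 73 ctr [ 558.2 -112.3] size [81.9  8. ] ang 83.96 z [127.8 129.7 131.5]
side stand top 310 ctr [ 558.4 -104.9] size [78.7 59.7] ang 84.09 z [62.5 64.7 67.7]
side rib 244 ctr [355.  246.9] size [138.3  77.1] ang 0.36 z [80.7 85.  89.3]
side foot 545 ctr [357.7 262.4] size [ 99.8 136.1] ang 86.21 z [26.7 29.9 32.8]
side mount 1211 ctr [355.6 259.6] size [139.2 103.1] ang 0.07 z [ 26.8  42.4 130.3]
side box 2020 ctr [ 424. -127.] size [145.5 141.4] ang 0.48 z [157.7 159.9 162.2]
side carton R 404 ctr [ 415.4 -411.8] size [130.7  16.4] ang 0.03 z [176.4 187.  206.9]
side small plate 316 ctr [ 276.3 -259.8] size [70.1 61.6] ang 61.29 z [ 6.  35.  62.1]
```

View pics/crop_top320.png

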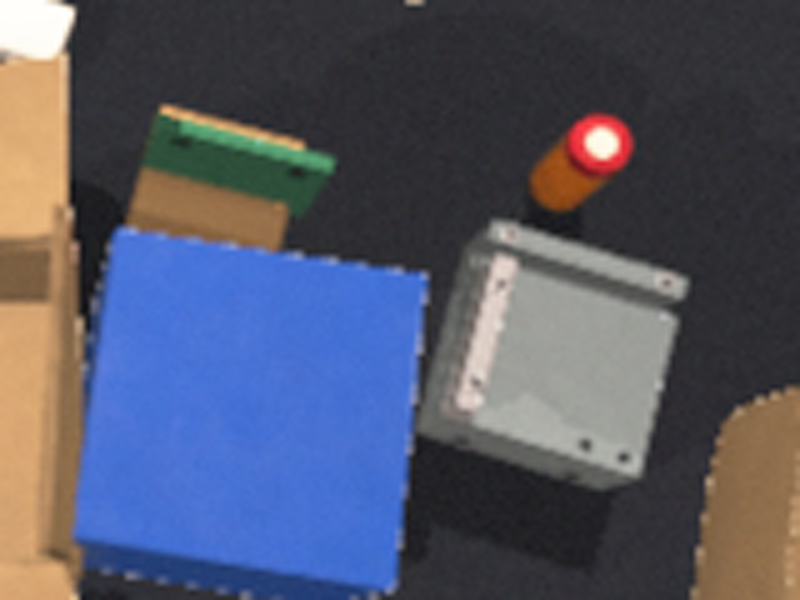

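View pics/crop_side260.png

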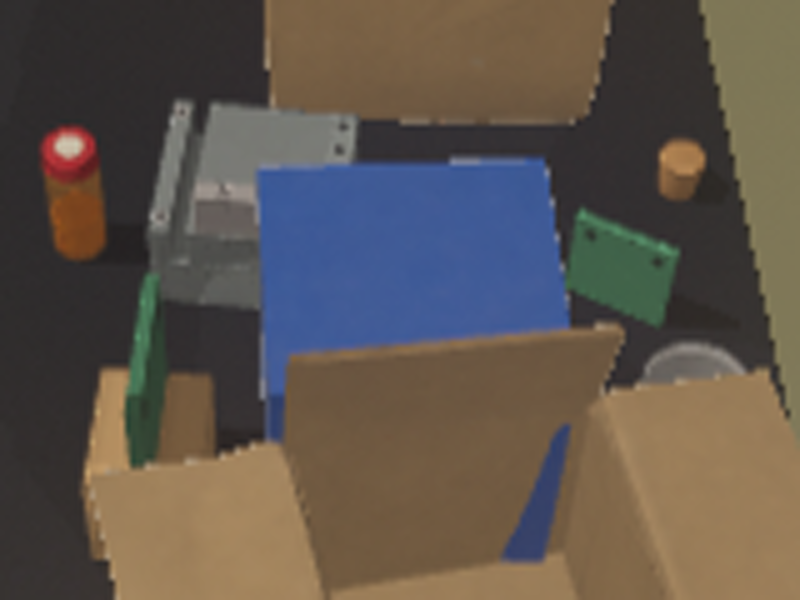

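View pics/crop_top180.png

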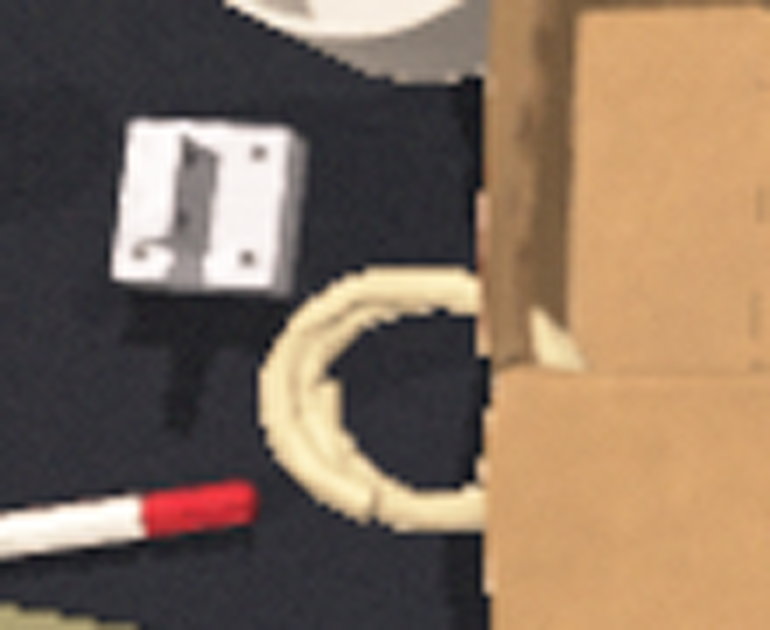

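The jig has yaw ≈ -8.5° with its centre near (498,-292). The stand and plate have yaw ≈ -6°. Next I check tall obstacles and the mount's details.

```bash
python3 - <<'E'
from h import *
H={}
W=[]
for n in("top","side"):
    w=cloud(n,np.load(f"pics/{n}0.npy")).reshape(-1,3); W.append(w)
    d=np.load(f"pics/{n}0.npy");w2=cloud(n,d)
    x,y,z=w2[...,0],w2[...,1],w2[...,2]
    def rect(m,name):
        p=w2[m]
        if len(p)<8: return print(name,len(p))
        r=cv2.minAreaRect(p[:,:2].astype(np.float32)); print(n,name,len(p),np.round(r[0],1),np.round(r[1],1),round(r[2],2),'med',np.round(np.median(p,0),1))
    M=(abs(x-356)<45)&(abs(y-278)<42)
    rect(M&(abs(z-85)<3),'rib'); rect(M&(z>40)&(z<82),'ribside'); rect(M&(abs(z-30)<4),'foot')
    V=(abs(x-595)<45)&(abs(y+300)<50)&(z>60)&(z<95); rect(V,'vial')
w=np.vstack(W); w=w[np.isfinite(w).all(1)]
print('max z per 50mm cell; rows x 100..700, cols y 600..-500')
ys=range(600,-501,-50); print('      ',*[f'{y:4d}' for y in ys])
for X in range(100,751,50):
    print(X,*[ (lambda s: f'{np.percentile(s,99):4.0f}' if len(s)>3 else '   .')(w[(abs(w[:,0]-X)<25)&(abs(w[:,1]-Y)<25),2]) for Y in ys])
E
```

```text
top rib 72 [356.2 278. ] [38.  12.3] 7.0 med [356.1 277.9  85.4]
top ribside 84 [356.2 272.7] [ 9.2 39.8] 83.44 med [355.  272.4  62.4]
top foot 338 [356.9 277.7] [60.  60.5] 6.41 med [353.8 267.8  30.3]
top vial 175 [ 578.5 -287.9] [43.2 84.1] 61.46 med [ 597.7 -290.4   79. ]
side rib 111 [357.5 278.2] [39.5 11.7] 5.61 med [357.8 278.5  84.8]
side ribside 125 [358.2 278.7] [39.6 12.9] 7.36 med [360.9 283.4  62.5]
side foot 516 [357.7 278.3] [60.5 60.6] 6.74 med [361.9 288.7  30. ]
side vial 140 [ 581.5 -283.4] [34.7 78.6] 62.66 med [ 601.5 -286.    77.2]
max z per 50mm cell; rows x 100..700, cols y 600..-500
        600  550  500  450  400  350  300  250  200  150  100   50    0  -50 -100 -150 -200 -250 -300 -350 -400 -450 -500
100 -792 -787  342 -790 -789 -790 -791 -786 -701    4    6  262  291  293  263    4 -702 -790 -790 -792 -791 -791 -789
150 -789  311  315 -793 -790 -791 -793 -791 -697    3    4    4    4    4    4    4 -704 -792 -790 -788 -788 -789 -787
200    4    4    4    5    4   17   14    4    4    4  134    4    4    4    5    4    4    4    5    4  128  127  126
250 
[... 604 characters left out ...]
  262  283  302  301  143  141   84  152  153  154  216  216  164  163  164   93   65   63  197  208  135
550  203    .    .  270  295  293    4  142  142  140  141  144  151  132  132  132    5   92   64   63  124  123  122
600   11    .    .    9   10   10   10   10   19   21   20    4  150   66   68   67    4    4   83    5  112  112  111
650  143  143  140   75   56   -2   -2   10   19   46   21   25   26    4    4    5    5    5    5    5    4    5    4
700  401  409  613  598  621  650  549  549  549  633  645  549  567  549  472  539  547  492  562  567  568  492  469
750  201  141  138  590  635  661  637  471  471  653  652  471  576  481  473  489  492  493  493  493  493  492  163
```

```bash
python3 - <<'E'
from h import *
for n in("top","side"):
    w=cloud(n,np.load(f"pics/{n}0.npy")).reshape(-1,3); w=w[np.isfinite(w).all(1)]
    for lo,hi in((170,225),(140,170)):
      for X in range(460,600,15):
        s=w[(abs(w[:,0]-X)<8)&(w[:,1]<30)&(w[:,1]>-260)&(w[:,2]>lo)&(w[:,2]<hi)]
        if len(s)>2: print(n,lo,X,len(s),'y',np.round([s[:,1].min(),s[:,1].max()]),'z',round(s[:,2].max()))
    s=w[(w[:,0]<545)&(w[:,0]>330)&(w[:,1]<-345)&(w[:,1]>-420)&(w[:,2]>60)]
    print(n,'cartonR min y', [ (X,round(s[abs(s[:,0]-X)<15][:,1].max()), ) for X in range(340,560,30) if (abs(s[:,0]-X)<15).sum()>2])
E
```

```text
top 170 460 29 y [-34. -24.] z 219
top 170 475 30 y [-31. -21.] z 219
top 170 490 11 y [-29. -21.] z 219
top 140 460 442 y [-198.  -36.] z 165
top 140 475 472 y [-197.   29.] z 165
top 140 490 555 y [-198.   30.] z 165
top 140 505 154 y [-197.   30.] z 161
top 140 520 136 y [-24.  30.] z 150
top 140 535 137 y [-22.  30.] z 149
top 140 550 132 y [-20.  29.] z 152
top 140 565 120 y [-17.  30.] z 151
top 140 580 39 y [-15.  27.] z 152
top cartonR min y [(340, -381), (370, -381), (400, -383), (430, -385), (460, -388), (490, -390), (520, -346), (550, -345)]
side 170 460 91 y [-30. -23.] z 217
side 170 475 93 y [-30. -20.] z 218
side 170 490 49 y [-27. -21.] z 217
side 140 460 283 y [-197.  -28.] z 169
side 140 475 302 y [-197.   28.] z 170
side 140 490 444 y [-199.   30.] z 169
side 140 505 183 y [-196.   30.] z 161
side 140 520 139 y [-27.  30.] z 151
side 140 535 133 y [-23.  30.] z 148
side 140 550 131 y [-21.  30.] z 150
side 140 565 125 y [-17.  30.] z 151
side 140 580 45 y [-16.  28.] z 151
side cartonR min y [(340, -379), (370, -379), (400, -380), (430, -382), (460, -385), (490, -386), (520, -396), (550, -351)]
```

Emit:
{"api": "send_rows", "payload": {"moves": [[[0,0,-5.5,0,0,0],[0,0,-5.5,0,0,0],[0,0,-5,0,0,0],[0,0,0,0,0,0.182],[0,0,0,0,0,0.182],[0,0,0,0,0,0.182],[0,0,0,0,0,0.182],[0,0,0,0,0,0.182],[0,0,0,0,0,0.182],[0,0,0,0,0,0.182],[0,0,0,0,0,0.182]]], "hand": 0.06, "force": 60}}

```text
time_s: 2.58
eef_pos: [126.5, 560.9, 385.3]
tcp_rot: [-0.0, 0.746, 0.666, 0.0]
ft_force: [-1.0, -0.8, 0.6]
opening: 40.5
```

Emit:
{"api": "send_rows", "payload": {"moves": [[[-4.4,3.6,0,0,0,0],[-4.4,3.6,0,0,0,0],[-4.4,3.6,0,0,0,0],[-4.4,3.6,0,0,0,0],[-4.4,3.6,0,0,0,0],[-4.4,3.6,0,0,0,0],[-4.4,3.6,0,0,0,0],[-4.4,3.6,0,0,0,0],[-4.4,3.6,0,0,0,0],[-4.4,3.6,0,0,0,0],[-4.4,3.6,0,0,0,0],[-4.4,3.6,0,0,0,0],[-4.4,3.6,0,0,0,0],[-4.4,3.3,0,0,0,0],[0,0,4,0,0,0],[0,0,5,0,0,0],[0,0,3,0,0,0],[0,0,0,0,0,0]]]}}

```text
time_s: 4.82
eef_pos: [557.2, -104.6, 262.7]
tcp_rot: [-0.002, 0.744, 0.668, -0.001]
ft_force: [0.5, 0.5, 0.6]
opening: 40.2
```

```bash
cat >> h.py <<'E'
from scipy.spatial.transform import Rotation as R
def wcloud(d,o):
    c=bot.camera_info("wrist"); v,u=np.mgrid[0:400,0:640]
    p=np.stack([(u-c['cx'])/c['fx']*d,(v-c['cy'])/c['fy']*d,d],-1)
    T=c['tool_from_camera']; t=p@T[:3,:3].T+T[:3,3]
    q=o['tcp_rot']; r=R.from_quat([q[1],q[2],q[3],q[0]]).as_matrix()
    w=t@r.T+o['eef_pos']; w[d<=0]=np.nan; return w
def shot(tag):
    o=bot.observe(); im,d=bot.get_image("wrist"); cv2.imwrite(f"pics/{tag}.png",cv2.cvtColor(im,cv2.COLOR_RGB2BGR))
    return o,im.astype(int),wcloud(d,o)
def rect(p,name):
    if len(p)<8: return print(name,'n',len(p))
    r=cv2.minAreaRect(p[:,:2].astype(np.float32)); print(name,len(p),np.round(r[0],1),np.round(r[1],1),round(r[2],2),'z',np.round(np.percentile(p[:,2],[5,50,95]),1))
E
python3 - <<'E'
from h import *
o,im,w=shot("w1"); print(o['eef_pos'],o['tcp_rot'],o['joints'])
x,y,z=w[...,0],w[...,1],w[...,2]
g=(im[...,1]>im[...,0]+25)&(im[...,1]>im[...,2]+10)
P=(abs(x-560)<60)&(abs(y+105)<70)
rect(w[P&g],'plate'); rect(w[P&g&(z>125)],'platetop'); rect(w[P&(abs(z-65)<5)&~g],'stand')
J=(abs(x-500)<80)&(abs(y+290)<75)
rect(w[J&(abs(z-60)<4)],'bed'); rect(w[J&(abs(z-90)<4)],'fence')
E
```

```text
[ 557.24492775 -104.56830416  262.70746032] [-0.00240839  0.7439572   0.66822168 -0.00129695] [-3.27121527e-01  2.95410797e-01  1.12677678e-01  1.39353315e+00
  9.77887352e-05  1.35083239e+00]
plate 671 [ 558.5 -118.9] [112.4   9.4] 82.61 z [109.9 130.3 131.5]
platetop 628 [ 560.1 -107.7] [89.4  7.6] 83.9 z [129.2 130.4 131.6]
stand 2513 [ 546.8 -113.7] [ 93.5 120.8] 0.01 z [63.9 65.4 66.7]
bed 2316 [ 509.9 -293.8] [106.3  90.7] 81.32 z [59.  60.3 61.6]
fence 318 [ 512.5 -247. ] [13.3 44.2] 81.58 z [87.3 90.2 91.7]
```

View pics/w1.png

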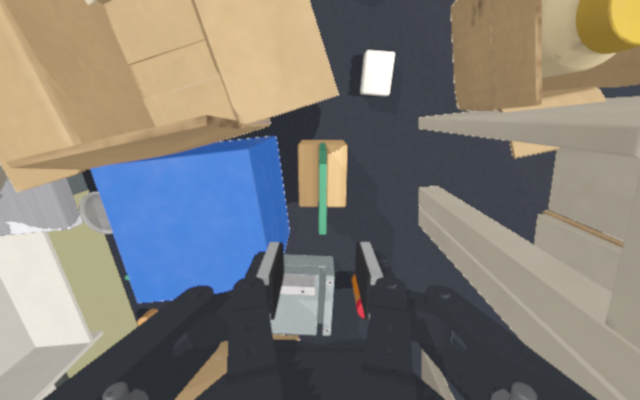

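Wrist view: the plate's top edge runs from (322,145) to (322,232), between the finger directions. The measured centre is (559.5,-107.7) with yaw -6.1°, and its height of 130 mm matches. I descend and grip.

Emit:
{"api": "send_rows", "payload": {"moves": [[[-0.3,0.22,4,0,0,0],[0,0,5,0,0,0],[0,0,4,0,0,0],[0,0,2.1,0,0,0],[0,0,0,0,0,0]]]}}

```text
time_s: 5.5
eef_pos: [560.9, -108.2, 114.5]
tcp_rot: [-0.0, 0.744, 0.668, -0.0]
ft_force: [0.5, -0.1, -0.4]
opening: 40.2
```

Emit:
{"api": "send_rows", "payload": {"moves": [[[0,0,0,0,0,0],[0,0,0,0,0,0],[0,0,0,0,0,0],[0,0,0,0,0,0],[0,0,0,0,0,0]]], "hand": 1, "force": 60}}

```text
time_s: 6.12
eef_pos: [562.3, -108.8, 116.5]
tcp_rot: [0.002, 0.744, 0.668, 0.001]
ft_force: [-0.5, 0.6, 6.6]
opening: 5.4
```

Emit:
{"api": "send_rows", "payload": {"moves": [[[0,0,0,0,0,0],[0,0,0,0,0,0]]]}}

```text
time_s: 6.38
eef_pos: [562.3, -108.8, 116.6]
tcp_rot: [0.002, 0.744, 0.668, 0.001]
ft_force: [0.2, -0.3, 5.9]
opening: 5.3
```

```bash
python3 - <<'E'
from h import *
o,im,w=shot("w2"); print({k:np.round(v,3) for k,v in o.items()})
E
```

```text
{'time_s': np.float64(6.375), 'joints': array([-0.331,  0.359, -0.161,  1.046,  0.   ,  1.347]), 'dq': array([-0.003, -0.001,  0.001, -0.001,  0.001,  0.001]), 'effort': array([-1.3000e-02, -4.5081e+01,  2.5732e+01, -2.4100e-01,  1.1000e-02,
       -1.0000e-02]), 'eef_pos': array([ 562.3  , -108.766,  116.583]), 'tcp_rot': array([0.002, 0.744, 0.668, 0.001]), 'ft_force': array([ 0.152, -0.288,  5.934]), 'wrist_torque': array([ 0.013,  0.154, -0.005]), 'opening': np.float64(5.342)}
```

View pics/w2.png

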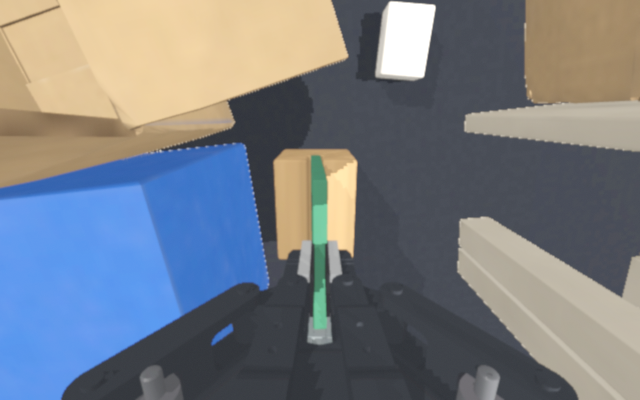

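The pads hold the plate on both faces; the opening reads 5.3 mm, low for an 8 mm plate. I lift it and check that it comes along.

Emit:
{"api": "send_rows", "payload": {"moves": [[[0,0,-1.5,0,0,0],[0,0,-2.5,0,0,0],[0,0,-3,0,0,0],[-3,-0.2,0,0,0,0.042],[-4,-0.3,0,0,0,0],[-2.3,-0.2,0,0,0,0],[0,0,0,0,0,0],[0,0,0,0,0,0]]]}}

```text
time_s: 7.42
eef_pos: [541.2, -199.0, 184.6]
tcp_rot: [-0.0, 0.758, 0.652, 0.0]
ft_force: [-0.4, 0.1, -1.3]
opening: 5.7
```

```bash
python3 - <<'E'
from h import *
o,im,w=shot("w3"); print({k:np.round(v,3) for k,v in o.items()})
x,y,z=w[...,0],w[...,1],w[...,2]
J=(abs(x-500)<80)&(abs(y+290)<75)
rect(w[J&(abs(z-60)<4)],'bed'); rect(w[J&(abs(z-90)<3)],'fence')
rect(w[J&(z<56)&(z>20)],'slot')
it=cv2.cvtColor
im2,d=bot.get_image("side"); cv2.imwrite("pics/s3.png",cv2.resize(cv2.cvtColor(im2,cv2.COLOR_RGB2BGR)[60:220,240:460],None,fx=3.5,fy=3.5))
E
```

```text
{'time_s': np.float64(7.425), 'joints': array([-4.920e-01,  3.310e-01, -3.000e-02,  1.211e+00,  1.000e-03,
        1.228e+00]), 'dq': array([ 0.014, -0.001, -0.005, -0.004, -0.001, -0.003]), 'effort': array([-6.6100e-01, -4.9383e+01,  3.0163e+01, -2.2000e-02, -3.5000e-02,
       -2.0000e-03]), 'eef_pos': array([ 541.221, -199.   ,  184.583]), 'tcp_rot': array([-0.   ,  0.758,  0.652,  0.   ]), 'ft_force': array([-0.429,  0.094, -1.264]), 'wrist_torque': array([ 0.04 , -0.004, -0.021]), 'opening': np.float64(5.682)}
bed 1276 [ 497.7 -275.6] [110.5  95.3] 59.11 z [58.2 60.4 61.8]
fence 710 [ 484.8 -243.4] [13.  63.9] 81.31 z [87.8 90.3 91.7]
slot 818 [ 515.8 -249.7] [16.8 91. ] 81.5 z [22.1 37.3 54.1]
```

View pics/w3.png

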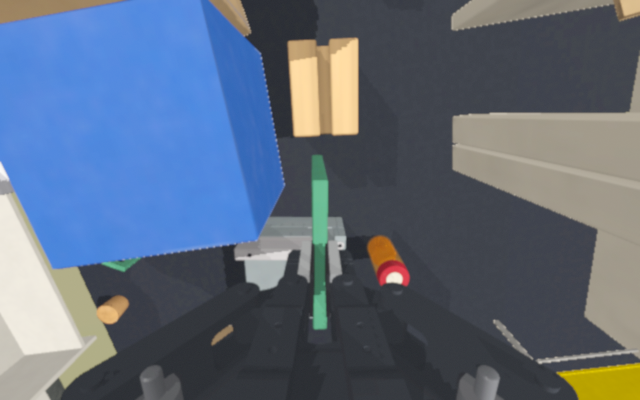

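View pics/s3.png

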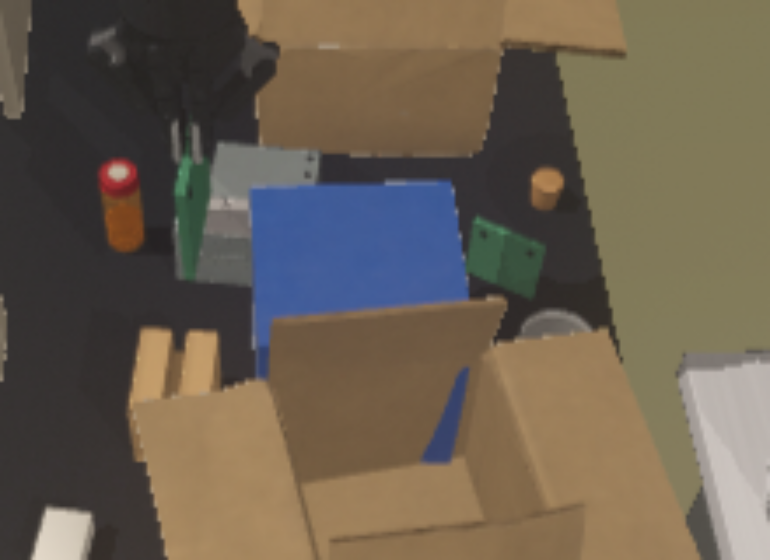

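```bash
python3 - <<'E'
from h import *
import numpy as np
o=bot.observe(); im,d=bot.get_image("wrist"); w=wcloud(d,o); im=im.astype(int)
x,y,z=w[...,0],w[...,1],w[...,2]
g=(im[...,1]>im[...,0]+25)&(im[...,1]>im[...,2]+10)
P=g&(abs(x-540)<40)&(abs(y+200)<70)&(z>100)
print('plate z pct',np.percentile(z[P],[1,50,99]), o['eef_pos'])
top=P&(z>np.percentile(z[P],99)-4); rect(w[top],'plate top')
def gap(w,n,yaws=(-8.0,-8.5,-9.0)):
    p=w.reshape(-1,3); p=p[np.isfinite(p).all(1)]
    p=p[(abs(p[:,2]-60)<3.2)&(abs(p[:,0]-498)<80)&(abs(p[:,1]+292)<70)]
    for a in yaws:
        c,s=np.cos(np.radians(a)),np.sin(np.radians(a)); q=p[:,:2]-[498,-292]
        jx=q@[c,s]; jy=q@[-s,c]; m=abs(jy)<35
        b=np.arange(20,62,1.); h,_=np.histogram(jx[m],b)
        if a==-8.5: print(n,'jx hist',list(zip(b[:-1].astype(int).tolist(),h.tolist())), 'jy',np.percentile(jy[abs(jx)<30],[1,99]))
        # slot edges
        lo=jx[m&(jx<38)&(jx>20)]; hi=jx[m&(jx>38)]
        print(n,a,'edges',lo.max() if len(lo) else None,np.percentile(hi,1) if len(hi) else None, jx[m].max(), jx[m].min())
for n in("top","side"): gap(cloud(n,np.load(f"pics/{n}0.npy")),n)
E
```

```text
plate z pct [122.67655896 198.14847947 228.08784205] [ 541.37293464 -198.54186403  184.39644878]
plate top 40 [ 541.  -204.2] [11.3  5.9] 81.16 z [227.6 228.3 228.7]
top -8.0 edges 33.65776713968427 42.42984803453244 55.67909532005498 -55.244340618714304
top jx hist [(20, 10), (21, 12), (22, 10), (23, 10), (24, 5), (25, 9), (26, 7), (27, 9), (28, 10), (29, 9), (30, 12), (31, 8), (32, 5), (33, 5), (34, 0), (35, 0), (36, 0), (37, 0), (38, 0), (39, 0), (40, 0), (41, 0), (42, 4), (43, 14), (44, 11), (45, 8), (46, 10), (47, 7), (48, 12), (49, 6), (50, 8), (51, 13), (52, 9), (53, 9), (54, 6), (55, 2), (56, 0), (57, 0), (58, 0), (59, 0), (60, 0)] jy [-51.16730945  52.03087497]
top -8.5 edges 33.47029089818405 42.665272749088956 55.47566890205127 -55.35840842946723
top -9.0 edges 33.590910482177925 42.905239455338815 55.48019705335283 -55.468260483089466
side -8.0 edges 33.53229751502389 43.411846316029305 54.99548810961744 -54.161200084272075
side jx hist [(20, 4), (21, 6), (22, 2), (23, 5), (24, 4), (25, 2), (26, 5), (27, 4), (28, 4), (29, 4), (30, 3), (31, 4), (32, 5), (33, 1), (34, 0), (35, 0), (36, 0), (37, 0), (38, 0), (39, 0), (40, 0), (41, 0), (42, 0), (43, 6), (44, 3), (45, 4), (46, 7), (47, 4), (48, 6), (49, 7), (50, 6), (51, 6), (52, 5), (53, 3), (54, 5), (55, 1), (56, 0), (57, 0), (58, 0), (59, 0), (60, 0)] jy [-52.92393943  51.97573299]
side -8.5 edges 33.308550075968355 43.45955031871477 55.03122523229529 -53.975632863471574
side -9.0 edges 33.272397779496956 43.329775698761644 55.062771514109656 -53.78595518925336
```

```bash
python3 - <<'E'
from h import *
o=bot.observe(); im,d=bot.get_image("wrist"); w=wcloud(d,o); np.save("pics/w3.npy",w)
p=w.reshape(-1,3); p=p[np.isfinite(p).all(1)]
c,s=np.cos(np.radians(-8.5)),np.sin(np.radians(-8.5)); q=p[:,:2]-[498,-292]
jx=q@[c,s]; jy=q@[-s,c]
m=(abs(p[:,2]-60.5)<2.5)&(abs(jx)<70)&(abs(jy)<60)
for lo in range(-60,60,10):
    k=m&(jy>=lo)&(jy<lo+10)
    if k.sum()>5:
        v=np.sort(jx[k]); print(lo,k.sum(),'min/max',v[[0,-1]].round(1),'biggest gaps',[(round(v[i],1),round(v[i+1],1)) for i in np.argsort(-np.diff(v))[:2]])
k=m&(jx<20); print('jy max bed',np.percentile(jy[m],99))
E
```

```text
-20 27 min/max [-37.2 -25. ] biggest gaps [(np.float64(-31.4), np.float64(-30.2)), (np.float64(-28.1), np.float64(-26.9))]
-10 188 min/max [-52.3 -16.3] biggest gaps [(np.float64(-51.2), np.float64(-49.9)), (np.float64(-46.6), np.float64(-45.3))]
0 292 min/max [-52.3 -10.4] biggest gaps [(np.float64(-13.8), np.float64(-12.8)), (np.float64(-14.8), np.float64(-13.9))]
10 326 min/max [-52.4  -7.8] biggest gaps [(np.float64(-8.9), np.float64(-7.9)), (np.float64(-16.6), np.float64(-15.8))]
20 131 min/max [-51.7  -6.7] biggest gaps [(np.float64(-20.8), np.float64(-19.7)), (np.float64(-32.9), np.float64(-31.8))]
30 13 min/max [49.6 57.3] biggest gaps [(np.float64(56.1), np.float64(57.3)), (np.float64(52.9), np.float64(54.0))]
40 78 min/max [45.2 57.2] biggest gaps [(np.float64(46.3), np.float64(47.3)), (np.float64(47.4), np.float64(48.4))]
50 132 min/max [-33.6  56.9] biggest gaps [(np.float64(21.8), np.float64(45.2)), (np.float64(2.7), np.float64(3.9))]
jy max bed 52.241649499393176
```

```bash
python3 - <<'E'
from h import *
w=np.load("pics/w3.npy"); o=bot.observe(); im=cv2.cvtColor(cv2.imread("pics/w3.png"),cv2.COLOR_BGR2RGB).astype(int)
g=(im[...,1]>im[...,0]+25)&(im[...,1]>im[...,2]+10)
q=o['tcp_rot']; r=R.from_quat([q[1],q[2],q[3],q[0]]).as_matrix()
t=(w-o['eef_pos'])@r
m=g&(t[...,2]<-8)&(t[...,2]>-20)&(abs(t[...,1])<12); rect(t[m],'top edge in tool')
print(np.percentile(t[m],[2,50,98],axis=0).round(1))
for lo in range(-50,50,10):
    k=m&(t[...,0]>=lo)&(t[...,0]<lo+10)
    if k.sum()>5: print(lo,k.sum(),t[k][:,1].min().round(1),t[k][:,1].max().round(1),np.median(t[k][:,2]).round(1))
E
```

```text
top edge in tool 2013 [0.5 0.4] [ 8.  90.7] 89.73 z [-14.9 -13.9 -12.8]
[[-42.   -3.4 -15.2]
 [ 12.1   0.1 -13.9]
 [ 45.    4.2 -12.2]]
-50 83 -3.4 4.3 -13.6
-40 182 -3.4 4.2 -13.8
-30 179 -2.7 3.6 -13.9
-20 156 -2.7 3.5 -13.9
-10 165 -2.1 2.9 -13.9
0 181 -2.5 3.2 -14.0
10 272 -3.7 4.4 -13.9
20 288 -3.6 4.3 -13.9
30 308 -3.5 4.2 -13.9
40 199 -3.5 4.1 -13.8
```

Emit:
{"api": "send_rows", "payload": {"moves": [[[-3.3,0.4,0,0,0,0],[-4,0.4,0,0,0,0],[-2.6,0.32,0,0,0,0],[0,0,2,0,0,0],[0,0,1.5,0,0,0],[0,0,0,0,0,0],[0,0,0,0,0,0]]]}}

```text
time_s: 8.5
eef_pos: [537.9, -298.6, 149.6]
tcp_rot: [0.0, 0.758, 0.653, 0.0]
ft_force: [0.7, 0.6, -1.2]
opening: 6.2
```

```bash
python3 - <<'E'
from h import *
o,im,w=shot("w4"); print({k:np.round(v,3) for k,v in o.items()})
np.save("pics/w4.npy",w)
p=w.reshape(-1,3); p=p[np.isfinite(p).all(1)]
c,s=np.cos(np.radians(-8.5)),np.sin(np.radians(-8.5)); q=p[:,:2]-[498,-292]
jx=q@[c,s]; jy=q@[-s,c]
m=(abs(p[:,2]-60.5)<2.5)&(abs(jx)<70)&(abs(jy)<60)
for lo in range(-60,60,10):
    k=m&(jy>=lo)&(jy<lo+10)
    if k.sum()>5:
        v=np.sort(jx[k]); print(lo,k.sum(),'min/max',v[[0,-1]].round(1),'gaps',[(round(float(v[i]),1),round(float(v[i+1]),1)) for i in np.argsort(-np.diff(v))[:2]])
for n,b in(("side",(60,200,250,410)),("top",(140,280,360,500))):
    im2,d=bot.get_image(n); cv2.imwrite(f"pics/{n}4.png",cv2.resize(cv2.cvtColor(im2,cv2.COLOR_RGB2BGR)[b[0]:b[1],b[2]:b[3]],None,fx=4,fy=4,interpolation=cv2.INTER_CUBIC))
E
```

```text
{'time_s': np.float64(8.5), 'joints': array([-0.637,  0.42 ,  0.015,  1.166,  0.   ,  1.082]), 'dq': array([-0.   , -0.008,  0.011, -0.002,  0.001, -0.002]), 'effort': array([-9.4000e-02, -5.3351e+01,  2.9167e+01,  3.6000e-02, -3.0000e-03,
        0.0000e+00]), 'eef_pos': array([ 537.886, -298.569,  149.579]), 'tcp_rot': array([0.   , 0.758, 0.653, 0.   ]), 'ft_force': array([ 0.715,  0.572, -1.233]), 'wrist_torque': array([-0.058, -0.032, -0.015]), 'opening': np.float64(6.155)}
-60 139 min/max [-51.9  10.4] gaps [(-34.1, -32.9), (-5.7, -4.6)]
-50 728 min/max [-52.7  23.8] gaps [(20.9, 21.9), (19.1, 20.0)]
-40 926 min/max [-53.1  56.3] gaps [(34.1, 48.8), (30.4, 31.3)]
-30 1035 min/max [-52.6  56.3] gaps [(33.3, 48.7), (31.5, 32.3)]
-20 1080 min/max [-52.6  57. ] gaps [(33.4, 48.7), (55.1, 55.9)]
-10 1126 min/max [-52.4  56.8] gaps [(33.4, 48.5), (49.5, 50.3)]
0 1144 min/max [-52.6  56.6] gaps [(33.5, 48.4), (50.3, 51.1)]
10 1207 min/max [-52.6  56.4] gaps [(33.6, 48.3), (30.9, 31.8)]
20 1290 min/max [-52.8  57.1] gaps [(33.7, 46.5), (46.5, 47.4)]
30 701 min/max [-52.1  56.9] gaps [(33.7, 45.6), (20.0, 20.8)]
40 238 min/max [30.4 56.6] gaps [(34.6, 45.5), (32.1, 32.9)]
50 114 min/max [-44.6  56.4] gaps [(34.7, 45.5), (-44.6, -38.3)]
```

View pics/w4.png

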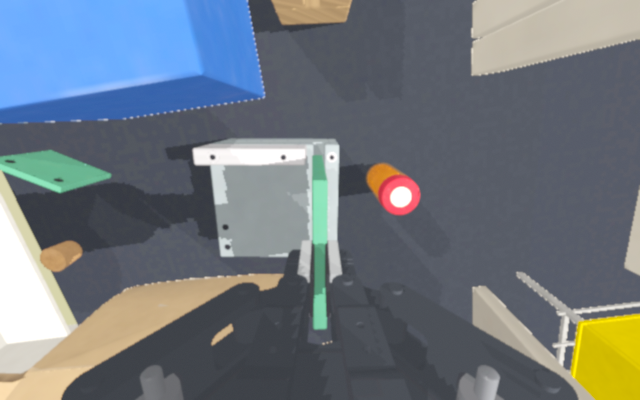

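View pics/side4.png

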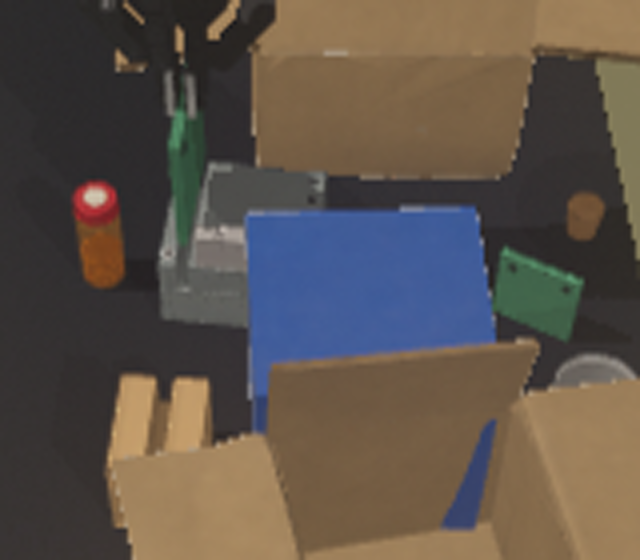

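The slot is centred about 0.5 mm off in tool y, and the vial is clear at (398,190). I lower in small steps and watch the force.

Emit:
{"api": "send_rows", "payload": {"moves": [[[0,-0.05,0.8,0,0,0],[0,0,0.5,0,0,0],[0,0,0.5,0,0,0],[0,0,0.3,0,0,0],[0,0,0,0,0,0]]]}}

```text
time_s: 9.28
eef_pos: [537.1, -298.8, 127.8]
tcp_rot: [-0.0, 0.758, 0.652, 0.0]
ft_force: [0.9, -0.2, -1.4]
opening: 5.8
```

Emit:
{"api": "send_rows", "payload": {"moves": [[[0,0,0.5,0,0,0],[0,0,0.5,0,0,0],[0,0,0.4,0,0,0],[0,0,0,0,0,0]]]}}

```text
time_s: 9.78
eef_pos: [536.9, -298.7, 113.6]
tcp_rot: [-0.0, 0.758, 0.653, -0.0]
ft_force: [1.6, 0.0, -3.0]
opening: 5.7
```

Emit:
{"api": "send_rows", "payload": {"moves": [[[0,0,0.3,0,0,0],[0,0,0.2,0,0,0],[0,0,0,0,0,0]]]}}

```text
time_s: 10.15
eef_pos: [538.5, -299.2, 111.6]
tcp_rot: [0.002, 0.758, 0.653, 0.001]
ft_force: [0.6, 2.0, 9.2]
opening: 5.9
```

Contact with 9 N of upward force came at the expected floor height. I release, retreat, and check.

Emit:
{"api": "send_rows", "payload": {"moves": [[[0,0,0,0,0,0],[0,0,0,0,0,0],[0,0,0,0,0,0],[0,0,0,0,0,0],[0,0,-3,0,0,0],[0,0,-5,0,0,0],[0,0,-5,0,0,0],[3,0,0,0,0,0],[5,0,0,0,0,0],[0,0,0,0,0,0]]], "hand": 0.06}}

```text
time_s: 11.4
eef_pos: [549.2, -217.0, 239.5]
tcp_rot: [-0.0, 0.757, 0.654, 0.0]
ft_force: [0.4, -0.7, -0.1]
opening: 40.2
```

```bash
python3 - <<'E'
from h import *
o,im,w=shot("w5"); print({k:np.round(v,3) for k,v in o.items() if k in('eef_pos','opening','joints','tcp_rot','time_s')})
x,y,z=w[...,0],w[...,1],w[...,2]
g=(im[...,1]>im[...,0]+25)&(im[...,1]>im[...,2]+10)
c,s=np.cos(np.radians(-8.5)),np.sin(np.radians(-8.5)); q=w[...,:2]-[498+2*c,-292+2*s]
jx=q@[c,s]; jy=q@[-s,c]
J=np.stack([jx,jy,z],-1)
m=g&(abs(jx-38)<15)&(abs(jy)<60)
rect(J[m&(z>120)],'plate top (jig)'); print(np.percentile(J[m],[1,50,99],axis=0).round(1))
b=(abs(z-60.3)<2.5)&(abs(jx)<65)&(abs(jy)<60)&~g
rect(J[b],'bed'); rect(J[(abs(z-90)<3)&(abs(jx)<65)&(abs(jy)<60)&~g],'fence')
E
```

```text
{'time_s': np.float64(11.4), 'joints': array([-5.120e-01,  3.410e-01,  1.200e-01,  1.350e+00,  1.000e-03,
        1.203e+00]), 'eef_pos': array([ 549.175, -216.972,  239.52 ]), 'tcp_rot': array([-0.   ,  0.757,  0.654,  0.   ]), 'opening': np.float64(40.243)}
plate top (jig) 581 [43.4 -0. ] [90.   8.2] 89.37 z [123.8 125.2 126.3]
[[ 33.8 -43.2  41.7]
 [ 41.   11.1 124.2]
 [ 47.3  44.9 126.6]]
bed 3298 [0.3 0.3] [104.7 109.9] 89.88 z [59.2 60.4 61.7]
fence 799 [-13.5  46.3] [82.2 12.7] 0.29 z [88.3 90.5 91.9]
```

View pics/w5.png

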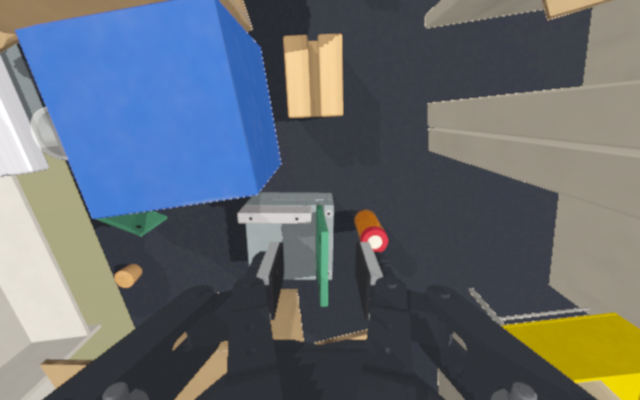

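The plate is home: top edge at z = 125.2 and jig y = 0, with a slight lean within the slot's play. Next is the mount.

Emit:
{"api": "send_rows", "payload": {"moves": [[[0,0,-5,0,0,0],[0,0,-5,0,0,0],[5.1,-2.9,-1,0,0,0],[5.1,-2.9,0,0,0,0],[5.1,-2.9,0,0,0,0],[5.1,-2.9,0,0,0,0],[5.1,-2.9,0,0,0,0],[5.1,-2.9,0,0,0,0],[5.1,-2.9,0,0,0,0],[5.1,-2.9,0,0,0,0],[5.1,-2.9,0,0,0,0],[0,0,0,0,0,-0.184],[0,0,0,0,0,-0.184],[0,0,0,0,0,-0.184],[0,0,0,0,0,-0.184],[0,0,0,0,0,-0.184],[0,0,0,0,0,-0.184],[0,0,0,0,0,-0.184],[0,0,0,0,0,-0.184],[0,0,0,0,0,-0.184]]]}}

```text
time_s: 13.95
eef_pos: [359.9, 272.2, 349.1]
tcp_rot: [0.0, 0.03, 1.0, -0.0]
ft_force: [-0.4, -0.1, 0.6]
opening: 40.1
```

Emit:
{"api": "send_rows", "payload": {"moves": [[[0,0,3,0,0,-0.18],[0,0,4,0,0,0],[0,0,3,0,0,0],[0,0,0,0,0,0]]]}}

```text
time_s: 14.45
eef_pos: [358.2, 271.6, 247.2]
tcp_rot: [-0.002, -0.057, 0.998, -0.001]
ft_force: [-0.6, 0.0, 0.7]
opening: 39.9
```

```bash
python3 - <<'E'
from h import *
o,im,w=shot("w6"); print({k:np.round(v,3) for k,v in o.items() if k in('eef_pos','opening','joints','tcp_rot','time_s')})
x,y,z=w[...,0],w[...,1],w[...,2]
M=(abs(x-356)<45)&(abs(y-278)<45)
rect(w[M&(abs(z-85)<3)],'rib'); rect(w[M&(abs(z-30)<3)],'foot')
E
```

```text
{'time_s': np.float64(14.45), 'joints': array([ 0.47 ,  0.068, -0.204,  1.303, -0.   ,  0.355]), 'eef_pos': array([358.236, 271.551, 247.218]), 'tcp_rot': array([-0.002, -0.057,  0.998, -0.001]), 'opening': np.float64(39.884)}
rib 363 [357.7 277.9] [39.6 11.6] 6.7 z [84.1 85.4 86.7]
foot 1608 [357.6 278.1] [59.5 60. ] 6.34 z [29.3 30.7 32.1]
```

View pics/w6.png

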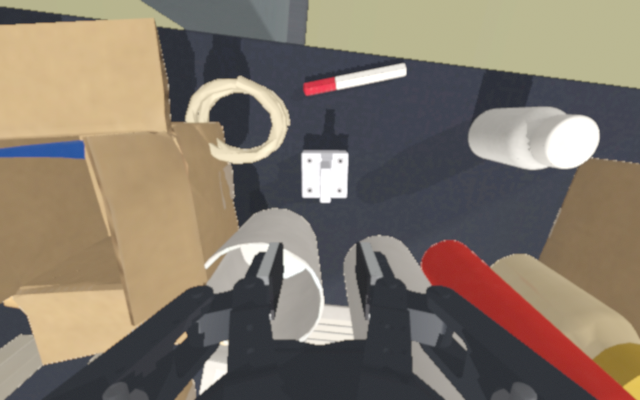

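```bash
python3 - <<'E'
from h import *
for n in("top","side"):
    w=cloud(n,np.load(f"pics/{n}0.npy")).reshape(-1,3); w=w[np.isfinite(w).all(1)]
    for Y in range(190,371,15):
        s=w[(abs(w[:,1]-Y)<8)&(w[:,0]>300)&(w[:,0]<520)&(w[:,2]>88)&(w[:,2]<320)]
        if len(s): print(n,Y,'min x',round(s[:,0].min()),'z',round(s[s[:,0].argmin(),2]))
E
```

```text
top 190 min x 415 z 132
top 205 min x 325 z 90
top 220 min x 301 z 90
top 235 min x 410 z 140
top 250 min x 415 z 142
top 265 min x 340 z 88
top 280 min x 349 z 89
top 295 min x 463 z 140
top 325 min x 470 z 184
top 340 min x 455 z 153
top 355 min x 447 z 188
top 370 min x 444 z 187
side 190 min x 415 z 140
side 205 min x 412 z 142
side 220 min x 301 z 88
side 235 min x 411 z 139
side 250 min x 415 z 140
side 265 min x 422 z 139
side 280 min x 349 z 88
side 295 min x 463 z 134
side 325 min x 474 z 267
side 340 min x 458 z 271
side 355 min x 450 z 270
side 370 min x 446 z 271
```

Emit:
{"api": "send_rows", "payload": {"moves": [[[0,0.65,4,0,0,0],[0,0,5,0,0,0],[0,0,5,0,0,0],[0,0,3.5,0,0,0],[0,0,1.6,0,0,0],[0,0,0,0,0,0]]]}}

```text
time_s: 15.25
eef_pos: [359.0, 279.4, 58.5]
tcp_rot: [-0.0, -0.058, 0.998, -0.0]
ft_force: [0.5, -0.2, -0.1]
opening: 40.6
```

Emit:
{"api": "send_rows", "payload": {"moves": [[[0,0,0,0,0,0],[0,0,0,0,0,0],[0,0,0,0,0,0],[0,0,0,0,0,0],[0,0,0,0,0,0],[0,0,0,0,0,0]]], "hand": 1, "force": 100}}

```text
time_s: 16.0
eef_pos: [359.7, 279.8, 59.7]
tcp_rot: [0.002, -0.058, 0.998, 0.0]
ft_force: [0.8, -1.1, 7.4]
opening: 10.0
```

Emit:
{"api": "send_rows", "payload": {"moves": [[[0,0,-2.5,0,0,0],[0,0,-4.5,0,0,0],[0,0,-4.8,0,0,0],[0,0,-4.8,0,0,0],[0,0,-4.8,0,0,0],[0,0,-4.3,0,0,0],[0,0,0,0,0,0]]]}}

```text
time_s: 16.88
eef_pos: [359.4, 280.1, 318.2]
tcp_rot: [0.003, -0.058, 0.998, 0.001]
ft_force: [0.3, -0.2, -4.0]
opening: 9.5
```

```bash
python3 - <<'E'
from h import *
o,im,w=shot("w7"); print({k:np.round(v,3) for k,v in o.items() if k in('eef_pos','opening','tcp_rot','time_s','ft_force')})
q=o['tcp_rot']; r=R.from_quat([q[1],q[2],q[3],q[0]]).as_matrix()
t=(w-o['eef_pos'])@r
m=(abs(t[...,0])<50)&(abs(t[...,1])<45)
rect(t[m&(abs(t[...,2]+25)<4)&(abs(t[...,1])<9)],'rib tool'); rect(t[m&(abs(t[...,2]-29)<4)],'foot tool')
print(np.histogram(t[m][:,2],np.arange(-40,70,5)))
E
```

```text
{'time_s': np.float64(16.875), 'eef_pos': array([359.426, 280.06 , 318.187]), 'tcp_rot': array([ 0.003, -0.058,  0.998,  0.001]), 'ft_force': array([ 0.285, -0.174, -3.972]), 'opening': np.float64(9.486)}
rib tool 1682 [2.5 1.2] [17.7 40.8] 81.96 z [-27.2 -26.  -23.8]
foot tool 4712 [ 2.4 -0.4] [60.2 60.1] 89.96 z [27.6 28.8 30.1]
(array([ 316,  322, 1697,  362,  283,  185,   77,   70,   61,   54,   53,
         45,   41, 4401,  373,  152,  132,  130,  110,   50,    0]), array([-40, -35, -30, -25, -20, -15, -10,  -5,   0,   5,  10,  15,  20,
        25,  30,  35,  40,  45,  50,  55,  60,  65]))
```

View pics/w7.png

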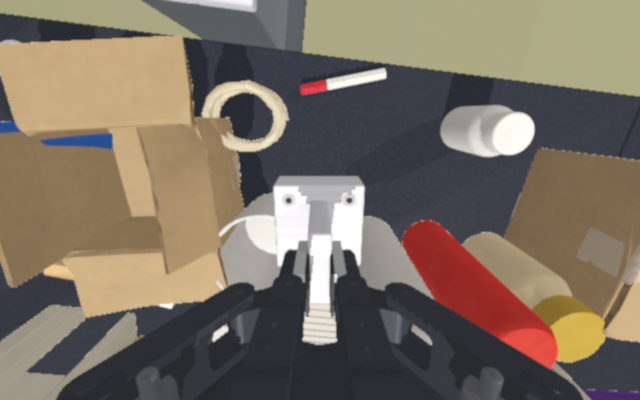

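Emit:
{"api": "send_rows", "payload": {"moves": [[[-0.7,-5.8,0,0,0,0],[-0.7,-5.8,0,0,0,0],[-0.7,-5.8,0,0,0,0],[-0.7,-5.8,0,0,0,0],[-0.7,-5.8,0,0,0,0],[-0.7,-5.8,0,0,0,0],[-0.7,-5.8,0,0,0,0],[-0.7,-5.8,0,0,0,0],[-0.8,-5.8,0,0,0,0],[-0.8,-5.9,0,0,0,0],[0,0,0,0,0,0.13],[0,0,0,0,0,0.13],[0,0,4,0,0,0],[0,0,3,0,0,0],[0,0,0,0,0,0],[0,0,0,0,0,0]]]}}

```text
time_s: 18.92
eef_pos: [497.0, -289.2, 245.0]
tcp_rot: [-0.0, 0.072, 0.997, 0.0]
ft_force: [-1.0, -0.3, -2.8]
opening: 9.7
```

```bash
cat > m.py <<'E'
from h import *
def jig(p,c0=(500.1,-292.1),a=-8.4):
    c,s=np.cos(np.radians(a)),np.sin(np.radians(a)); q=np.asarray(p)[...,:2]-c0
    return np.stack([q@[c,s],q@[-s,c],np.asarray(p)[...,2]],-1)
def stat(tag):
    o,im,w=shot(tag); print({k:np.round(v,3) for k,v in o.items() if k in('eef_pos','opening','tcp_rot','time_s','ft_force','joints')})
    q=o['tcp_rot']; r=R.from_quat([q[1],q[2],q[3],q[0]]).as_matrix()
    print('tcp jig',jig(o['eef_pos']).round(1),'tool x yaw',np.arctan2(r[1,0],r[0,0]).round(4),'want',np.round(np.pi-np.radians(8.4),4))
    t=(w-o['eef_pos'])@r
    m=(abs(t[...,0])<50)&(abs(t[...,1])<45)
    rect(t[m&(abs(t[...,2]-29)<4)],'foot tool')
    return o,im,w
E
python3 - <<'E'
from m import *
o,im,w=stat("w8"); J=jig(w); b=(abs(J[...,0])<65)&(abs(J[...,1])<60)
rect(J[b&(abs(J[...,2]-60.3)<3)],'bed'); rect(J[b&(abs(J[...,2]-90.3)<3)],'fence')
E
```

```text
{'time_s': np.float64(18.925), 'joints': array([-0.667,  0.31 ,  0.09 ,  1.352,  0.   , -0.523]), 'eef_pos': array([ 497.008, -289.223,  244.988]), 'tcp_rot': array([-0.   ,  0.072,  0.997,  0.   ]), 'ft_force': array([-0.964, -0.271, -2.819]), 'opening': np.float64(9.695)}
tcp jig [ -3.5   2.4 245. ] tool x yaw 2.9979 want 2.995
foot tool 4713 [ 2.3 -0.4] [60.6 60.2] 0.42 z [27.6 28.9 30.1]
bed 3158 [-26.7  -1.7] [ 57.1 103.2] 0.42 z [59.4 60.6 61.8]
fence 464 [-31.   45.6] [12.5 48.7] 89.91 z [89.  90.6 92.1]
```

View pics/w8.png

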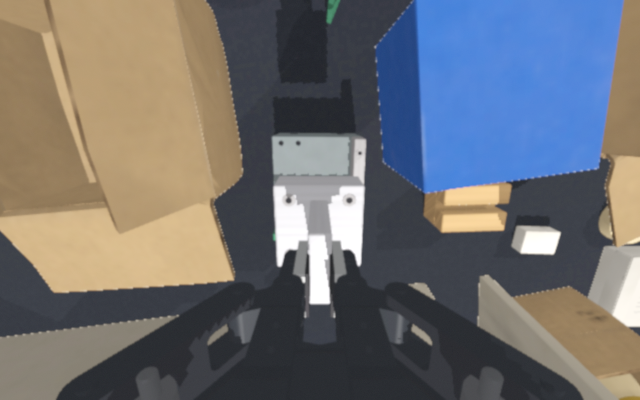

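The mount's foot is centred over the jig with about 7 mm to the fence. I descend.

Emit:
{"api": "send_rows", "payload": {"moves": [[[0,0,4,0,0,0],[0,0,4,0,0,0],[0,0,3,0,0,0],[0,0,1,0,0,0],[0,0,0,0,0,0]]]}}

```text
time_s: 19.6
eef_pos: [497.6, -289.7, 126.0]
tcp_rot: [0.0, 0.072, 0.997, -0.0]
ft_force: [0.3, -0.6, -3.8]
opening: 9.6
```

Emit:
{"api": "send_rows", "payload": {"moves": [[[0,0,0.3,0,0,0],[0,0,0.3,0,0,0],[0,0,0.1,0,0,0],[0,0,0,0,0,0]]]}}

```text
time_s: 20.1
eef_pos: [497.8, -290.2, 119.7]
tcp_rot: [0.001, 0.072, 0.997, -0.001]
ft_force: [-1.7, -0.5, 5.3]
opening: 9.6
```

Foot is on the bed with about 9 N of load. I slide toward the fence (+tool y) first, then toward the plate (-tool x).

Emit:
{"api": "send_rows", "payload": {"moves": [[[0,0.2,0,0,0,0],[0,0.2,0,0,0,0],[0,0.2,0,0,0,0],[0,0,0,0,0,0]]]}}

```text
time_s: 20.6
eef_pos: [499.3, -285.4, 119.9]
tcp_rot: [0.002, 0.072, 0.997, -0.002]
ft_force: [-0.8, -4.5, 6.3]
opening: 10.0
```

Emit:
{"api": "send_rows", "payload": {"moves": [[[0,0.15,0,0,0,0],[0,0.1,0,0,0,0],[0,0,0,0,0,0]]]}}

```text
time_s: 20.98
eef_pos: [499.8, -283.2, 120.0]
tcp_rot: [0.002, 0.072, 0.997, -0.002]
ft_force: [-0.5, -4.0, 5.4]
opening: 9.9
```

```bash
python3 - <<'E'
from m import *
stat("w9")
E
```

```text
{'time_s': np.float64(20.975), 'joints': array([-0.654,  0.359, -0.152,  1.054, -0.002, -0.51 ]), 'eef_pos': array([ 499.764, -283.172,  120.002]), 'tcp_rot': array([ 0.002,  0.072,  0.997, -0.002]), 'ft_force': array([-0.454, -3.984,  5.397]), 'opening': np.float64(9.874)}
tcp jig [ -1.6   8.8 120. ] tool x yaw 2.9972 want 2.995
foot tool 6920 [ 5.6 -0.7] [89.1 87.9] 0.27 z [27.6 28.9 30.3]
```

Emit:
{"api": "send_rows", "payload": {"moves": [[[0,0.1,0,0,0,0],[0,0.1,0,0,0,0],[0,0,0,0,0,0]]]}}

```text
time_s: 21.4
eef_pos: [499.9, -282.1, 120.1]
tcp_rot: [0.002, 0.072, 0.997, -0.003]
ft_force: [-1.3, -7.0, 4.4]
opening: 9.4
```

Emit:
{"api": "send_rows", "payload": {"moves": [[[-0.2,0,0,0,0,0],[-0.2,0,0,0,0,0],[-0.2,0,0,0,0,0],[0,0,0,0,0,0]]]}}

```text
time_s: 21.9
eef_pos: [502.2, -282.6, 120.2]
tcp_rot: [-0.002, 0.073, 0.997, -0.003]
ft_force: [-11.6, -7.1, 14.1]
opening: 9.6
```

```bash
python3 - <<'E'
from m import *
o,im,w=stat("w10")
J=jig(w); g=(im[...,1]>im[...,0]+25)&(im[...,1]>im[...,2]+10)
b=(abs(J[...,0])<65)&(abs(J[...,1])<60)
rect(J[b&g&(J[...,2]>118)],'plate top'); 
k=b&(abs(J[...,2]-90)<4)&(J[...,1]<39.0); rect(J[k],'foot top jig')
for n,bb in(("side",(60,200,250,410)),("top",(140,280,360,520))):
    im2,d=bot.get_image(n); cv2.imwrite(f"pics/{n}10.png",cv2.resize(cv2.cvtColor(im2,cv2.COLOR_RGB2BGR)[bb[0]:bb[1],bb[2]:bb[3]],None,fx=5,fy=4 if 0 else 5,interpolation=cv2.INTER_CUBIC))
    J2=jig(cloud(n,d)); i=im2.astype(int); g=(i[...,1]>i[...,0]+25)&(i[...,1]>i[...,2]+10); b=(abs(J2[...,0])<65)&(abs(J2[...,1])<60)
    rect(J2[b&g&(J2[...,2]>118)&(J2[...,2]<130)],n+' plate top'); rect(J2[b&g],n+' plate')
    rect(J2[b&~g&(abs(J2[...,2]-90)<4)&(J2[...,1]<38)],n+' foot')
E
```

```text
{'time_s': np.float64(21.9), 'joints': array([-0.648,  0.367, -0.141,  1.063, -0.007, -0.502]), 'eef_pos': array([ 502.171, -282.551,  120.177]), 'tcp_rot': array([-0.002,  0.073,  0.997, -0.003]), 'ft_force': array([-11.554,  -7.136,  14.059]), 'opening': np.float64(9.594)}
tcp jig [  0.7   9.7 120.2] tool x yaw 2.9956 want 2.995
foot tool 6900 [ 6.6 -1.3] [87.1 86.8] 0.35 z [27.5 28.9 30.4]
plate top 421 [17.4  4.9] [58.  48.6] 0.59 z [120.7 125.3 170.6]
foot top jig 5015 [ 2.5 -3.4] [69.5 84.7] 0.03 z [89.6 91.4 92.8]
side plate top 75 [41.4 -1.1] [ 8.  90.7] 0.62 z [119.5 124.5 126.6]
side plate 152 [40.   0.2] [10.9 93.4] 0.72 z [ 62.9 117.3 126.2]
side foot 171 [1.3 3. ] [68.2 69.2] 89.0 z [87.8 90.4 93.2]
top plate top n 0
top plate n 0
top foot n 0
```

View pics/w10.png

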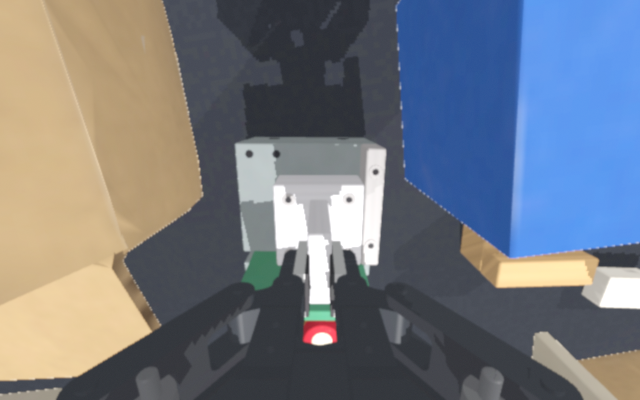

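View pics/side10.png

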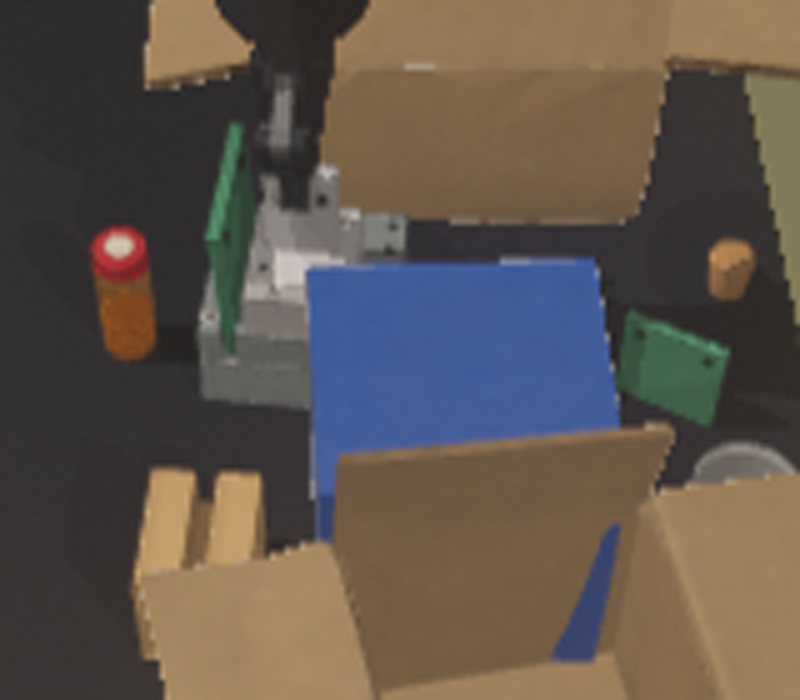

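View pics/top10.png

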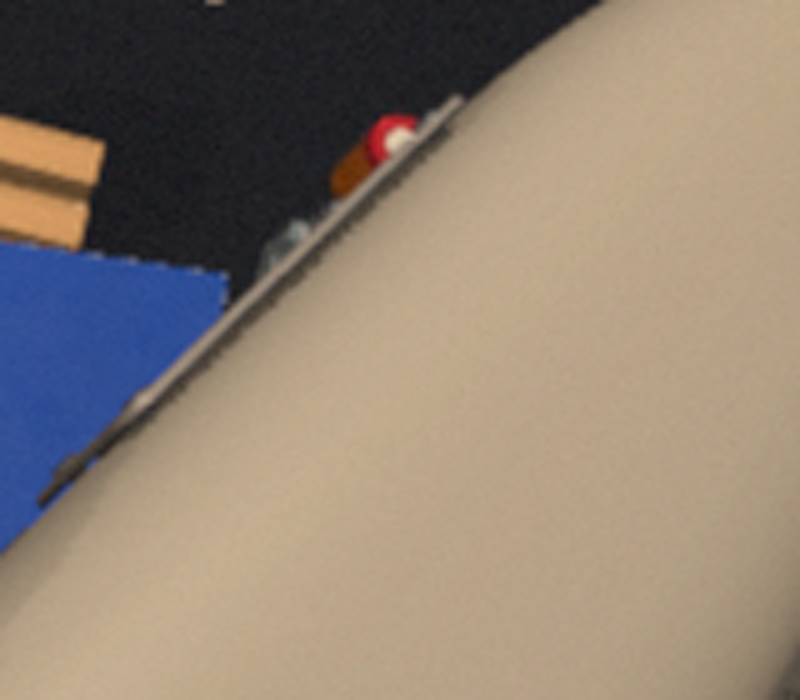

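The foot is nearly at the fence. The x resistance is consistent with friction (normal loads 17 N on the bed, 7 N on the fence), and the plate is still about 5 mm off. I lighten the downward load, ease off the fence, and slide on.

Emit:
{"api": "send_rows", "payload": {"moves": [[[0,-0.15,-0.2,0,0,0],[-0.1,0,0,0,0,0],[-0.1,0,0,0,0,0],[0,0,0,0,0,0]]]}}

```text
time_s: 22.55
eef_pos: [504.2, -282.9, 120.2]
tcp_rot: [-0.002, 0.073, 0.997, -0.001]
ft_force: [-7.3, -5.6, 3.5]
opening: 9.4
```

```bash
python3 - <<'E'
from m import *
o,im,w=stat("w11")
J=jig(w); b=(abs(J[...,0])<45)&(abs(J[...,1])<60)&(abs(J[...,2]-91)<4)
for lo in (-30,-25,-20):
    k=b&(J[...,0]>lo)&(J[...,0]<lo+5); v=np.sort(J[k][:,1]); d=np.diff(v); i=np.argsort(-d)[:2]
    print(lo,len(v),v[[0,-1]].round(1),[(v[a].round(1),v[a+1].round(1)) for a in i])
k=b&(J[...,1]<36); print('foot x range',np.percentile(J[k][:,0],[0.5,99.5]).round(1))
E
```

```text
{'time_s': np.float64(22.55), 'joints': array([-0.648,  0.372, -0.133,  1.068, -0.005, -0.502]), 'eef_pos': array([ 504.213, -282.877,  120.195]), 'tcp_rot': array([-0.002,  0.073,  0.997, -0.001]), 'ft_force': array([-7.341, -5.632,  3.502]), 'opening': np.float64(9.436)}
tcp jig [  2.7   9.7 120.2] tool x yaw 2.9964 want 2.995
foot tool 6879 [ 7.5 -1.2] [85.3 86.8] 0.26 z [27.6 29.  30.5]
-30 922 [-20.9  51.8] [(np.float64(38.5), np.float64(39.2)), (np.float64(10.7), np.float64(11.4))]
-25 801 [-20.9  51.6] [(np.float64(9.4), np.float64(10.1)), (np.float64(8.8), np.float64(9.4))]
-20 666 [-20.8  51.7] [(np.float64(14.7), np.float64(15.4)), (np.float64(2.8), np.float64(3.5))]
foot x range [-29.8  36.9]
```

Emit:
{"api": "send_rows", "payload": {"moves": [[[-0.1,0,0,0,0,0],[-0.1,0,0,0,0,0],[-0.1,0,0,0,0,0],[0,0,0,0,0,0]]]}}

```text
time_s: 23.1
eef_pos: [507.2, -283.3, 120.3]
tcp_rot: [-0.002, 0.073, 0.997, -0.001]
ft_force: [-7.1, -5.9, 4.1]
opening: 9.6
```

Emit:
{"api": "send_rows", "payload": {"moves": [[[-0.1,0,0,0,0,0],[-0.1,0,0,0,0,0],[0,0,0,0,0,0]]]}}

```text
time_s: 23.48
eef_pos: [508.7, -283.5, 120.2]
tcp_rot: [-0.002, 0.073, 0.997, -0.001]
ft_force: [-8.4, -4.8, 4.8]
opening: 10.0
```

Emit:
{"api": "send_rows", "payload": {"moves": [[[-0.1,0,0,0,0,0],[-0.1,0,0,0,0,0],[0,0,0,0,0,0]]]}}

```text
time_s: 23.85
eef_pos: [509.4, -283.6, 120.4]
tcp_rot: [-0.004, 0.073, 0.997, -0.001]
ft_force: [-11.8, -3.4, 8.5]
opening: 9.5
```

Emit:
{"api": "send_rows", "payload": {"moves": [[[-0.1,0,0,0,0,0],[-0.1,0,0,0,0,0],[0,0,0,0,0,0]]]}}

```text
time_s: 24.22
eef_pos: [510.0, -283.7, 120.5]
tcp_rot: [-0.005, 0.073, 0.997, -0.001]
ft_force: [-15.2, -3.8, 11.5]
opening: 9.6
```

```bash
python3 - <<'E'
from m import *
o,im,w=stat("w12")
J=jig(w); b=(abs(J[...,0])<45)&(abs(J[...,1])<60)&(abs(J[...,2]-91)<4)
k=b&(J[...,1]<36); print('foot x min',np.percentile(J[k][:,0],[0.5]).round(1),'y',J[b][:,1].min().round(1),J[b][:,1].max().round(1))
i,d=bot.get_image("side");J2=jig(cloud("side",d)); i=i.astype(int); g=(i[...,1]>i[...,0]+25)&(i[...,1]>i[...,2]+10); b=(abs(J2[...,0])<65)&(abs(J2[...,1])<60)
rect(J2[b&g&(J2[...,2]>120)&(J2[...,2]<130)],' plate top')
cv2.imwrite("pics/side12.png",cv2.resize(cv2.cvtColor(i.astype(np.uint8),cv2.COLOR_RGB2BGR)[70:150,260:360],None,fx=7,fy=7,interpolation=cv2.INTER_CUBIC))
E
```

```text
{'time_s': np.float64(24.225), 'joints': array([-0.641,  0.386, -0.111,  1.081, -0.008, -0.495]), 'eef_pos': array([ 510.02 , -283.708,  120.502]), 'tcp_rot': array([-0.005,  0.073,  0.997, -0.001]), 'ft_force': array([-15.176,  -3.84 ,  11.483]), 'opening': np.float64(9.602)}
tcp jig [  8.6   9.8 120.5] tool x yaw 2.9955 want 2.995
foot tool 6817 [10.4 -1. ] [80.  86.5] 0.69 z [27.4 28.9 30.8]
foot x min [-24.8] y -45.4 51.9
 plate top 61 [41.7  1.9] [ 8.3 86.7] 0.06 z [122.4 124.8 127.2]
```

View pics/side12.png

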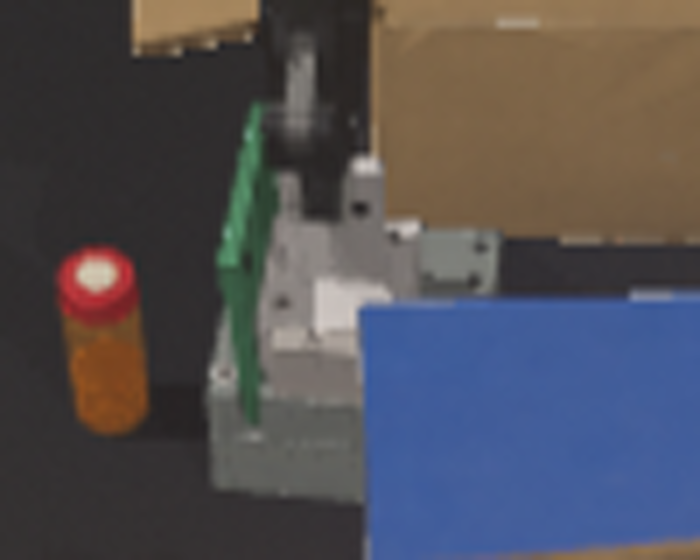

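x contact with the plate is confirmed: motion stalls with the foot edge at about jig x = 35 and the force climbs. Now I press harder on the fence and slightly more on the plate.

Emit:
{"api": "send_rows", "payload": {"moves": [[[0,0.1,-0.1,0,0,0],[0,0.1,0,0,0,0],[0,0.1,0,0,0,0],[0,0.1,0,0,0,0],[-0.1,0,0,0,0,0],[0,0,0,0,0,0]]], "force": 120}}

```text
time_s: 25.08
eef_pos: [510.4, -283.1, 120.9]
tcp_rot: [-0.006, 0.074, 0.997, -0.004]
ft_force: [-18.5, -14.1, 6.2]
opening: 8.9
```

```bash
python3 - <<'E'
from m import *
o,im,w=stat("w13")
c,s=np.cos(np.radians(-8.4)),np.sin(np.radians(-8.4));f=o['ft_force']; print('jig f',f[0]*c+f[1]*s,-f[0]*s+f[1]*c,f[2],o['wrist_torque'])
J=jig(w); b=(abs(J[...,0])<45)&(abs(J[...,1])<60)&(abs(J[...,2]-91)<4)
k=b&(J[...,1]<36)&(J[...,1]>-22); print('foot x min',np.percentile(J[k][:,0],[0.5]).round(1))
for lo in (-24,-20):
    k=b&(J[...,0]>lo)&(J[...,0]<lo+4); print('foot y min, fence y max',J[k][:,1].min().round(1),J[k][:,1].max().round(1))
k=b&(J[...,1]<35)&(J[...,1]>-18)&(J[...,0]<25)&(J[...,0]>-22)&(J[...,2]<94); A=np.c_[J[k][:,:2],np.ones(k.sum())]; print('foot plane slope',np.linalg.lstsq(A,J[k][:,2],rcond=None)[0])
E
```

```text
{'time_s': np.float64(25.075), 'joints': array([-0.636,  0.385, -0.111,  1.081, -0.014, -0.488]), 'eef_pos': array([ 510.416, -283.143,  120.931]), 'tcp_rot': array([-0.006,  0.074,  0.997, -0.004]), 'ft_force': array([-18.456, -14.091,   6.197]), 'opening': np.float64(8.943)}
tcp jig [  8.9  10.4 120.9] tool x yaw 2.9934 want 2.995
foot tool 6804 [10.3 -1.5] [79.6 86.1] 0.12 z [27.4 29.  31. ]
jig f -16.19913496574091 -16.636045225699174 6.19691741358139 [-3.00329543  4.60648707  0.09547001]
foot x min [-24.7]
foot y min, fence y max -20.7 51.7
foot y min, fence y max -20.3 51.1
foot plane slope [-3.20634525e-02 -2.30844705e-02  9.24902890e+01]
```

View pics/w13.png

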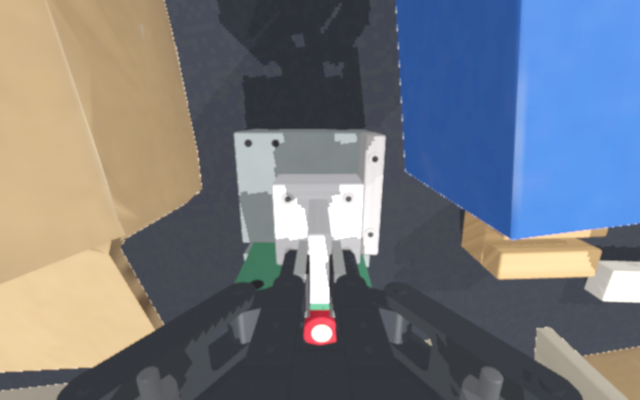

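```bash
python3 - <<'E'
from m import *
o,im,w=stat("w14")
q=o['tcp_rot']; r=R.from_quat([q[1],q[2],q[3],q[0]]).as_matrix(); print('tool z',r[:,2].round(4))
J=jig(w)
def plane(k,n):
    p=J[k]
    for _ in range(4):
        A=np.c_[p[:,:2],np.ones(len(p))]; s=np.linalg.lstsq(A,p[:,2],rcond=None)[0]; e=p[:,2]-A@s; p=p[abs(e)<max(1.2,2*np.std(e))]
    print(n,len(p),s.round(4), 'z at home corner', (s@[5,10,1]).round(2))
x,y,z=J[...,0],J[...,1],J[...,2]
plane((x>-22)&(x<25)&(y>-18)&(y<35)&(abs(z-91)<5),'foot')
plane((x>-52)&(x<25)&(y>-50)&(y<38)&(abs(z-60)<4),'bed')
plane((x>-52)&(x<20)&(y>42)&(y<52)&(abs(z-90)<4),'fence')
t=(w-o['eef_pos'])@r
k=(abs(t[...,2]+26)<6)&(abs(t[...,1])<5)&(abs(t[...,0])<25)
p=t[k]; print('rib top in tool',len(p),np.percentile(p,[5,50,95],axis=0).round(1)); 
A=np.c_[p[:,0],np.ones(len(p))]; print(np.linalg.lstsq(A,p[:,2],rcond=None)[0])
E
```

```text
{'time_s': np.float64(25.125), 'joints': array([-0.636,  0.385, -0.111,  1.08 , -0.014, -0.488]), 'eef_pos': array([ 510.464, -283.161,  120.949]), 'tcp_rot': array([-0.006,  0.074,  0.997, -0.004]), 'ft_force': array([-18.602, -12.964,   6.293]), 'opening': np.float64(8.967)}
tcp jig [  8.9  10.4 120.9] tool x yaw 2.9933 want 2.995
foot tool 6801 [10.4 -1.6] [79.7 86.3] 0.36 z [27.3 29.  30.9]
tool z [-0.013  -0.0079 -0.9999]
foot 3341 [-3.53000e-02 -2.72000e-02  9.25921e+01] z at home corner 92.14
bed 5777 [6.00000e-04 9.00000e-04 6.07024e+01] z at home corner 60.71
fence 1309 [ 1.00000e-04 -4.33000e-02  9.28298e+01] z at home corner 92.4
rib top in tool 1479 [[-15.1  -4.5 -27.6]
 [  5.5  -0.2 -26.1]
 [ 21.8   4.4 -24.2]]
[ 1.27578518e-02 -2.61107896e+01]
```

The foot has tipped about 0.045 rad under the push, which is too near the 0.06 limit. I ease off sideways, press down a little more, and turn the tool back level.

Emit:
{"api": "send_rows", "payload": {"moves": [[[0.1,-0.1,0.1,-0.015,-0.015,0],[0.1,-0.1,0.1,-0.015,-0.015,0],[0,0,0,0,0,0],[0,0,0,0,0,0]]]}}

```text
time_s: 25.68
eef_pos: [508.8, -283.7, 119.8]
tcp_rot: [0.011, 0.074, 0.997, 0.01]
ft_force: [-19.3, -9.2, 11.5]
opening: 9.8
```

```bash
cat > t.py <<'E'
from m import *
import sys
o,im,w=stat(sys.argv[1])
q=o['tcp_rot']; r=R.from_quat([q[1],q[2],q[3],q[0]]).as_matrix(); print('tool z',r[:,2].round(4))
c,s=np.cos(np.radians(-8.4)),np.sin(np.radians(-8.4));f=o['ft_force']; print('jig f',(f[0]*c+f[1]*s).round(1),(-f[0]*s+f[1]*c).round(1),f[2].round(1))
J=jig(w)
def plane(k,n):
    p=J[k]
    for _ in range(4):
        A=np.c_[p[:,:2],np.ones(len(p))]; s=np.linalg.lstsq(A,p[:,2],rcond=None)[0]; e=p[:,2]-A@s; p=p[abs(e)<max(1.2,2*np.std(e))]
    print(n,len(p),s.round(4), 'z home', (s@[5,10,1]).round(2))
x,y,z=J[...,0],J[...,1],J[...,2]
plane((x>-22)&(x<25)&(y>-18)&(y<35)&(abs(z-91)<5),'foot')
b=(abs(x)<45)&(abs(y)<60)&(abs(z-91)<4)
k=b&(y<36)&(y>-22); print('foot x min',np.percentile(x[k],0.5).round(1))
for lo in (-22,-16):
    k=b&(x>lo)&(x<lo+4)&(y>-25); print('foot y min, fence y max',y[k].min().round(1),y[k].max().round(1))
E
python3 t.py w15
```

```text
{'time_s': np.float64(25.675), 'joints': array([-0.662,  0.371, -0.136,  1.058,  0.029, -0.514]), 'eef_pos': array([ 508.758, -283.72 ,  119.766]), 'tcp_rot': array([0.011, 0.074, 0.997, 0.01 ]), 'ft_force': array([-19.261,  -9.207,  11.525]), 'opening': np.float64(9.755)}
tcp jig [  7.3   9.6 119.8] tool x yaw 2.9932 want 2.995
foot tool 6846 [10.1 -1.6] [80.2 86. ] 0.34 z [27.2 28.9 30.7]
tool z [ 0.0229  0.019  -0.9996]
jig f -17.7 -11.9 11.5
foot 3262 [-6.70000e-03 -2.60000e-03  9.09386e+01] z home 90.88
foot x min -25.3
foot y min, fence y max -20.7 51.2
foot y min, fence y max -20.5 51.6
```

Emit:
{"api": "send_rows", "payload": {"moves": [[[0,0,0,0,0,0],[0,0,0,0,0,0],[0,0,0,0,0,0],[0,0,0,0,0,0]]]}}

```text
time_s: 26.22
eef_pos: [508.8, -283.7, 119.8]
tcp_rot: [0.011, 0.074, 0.997, 0.01]
ft_force: [-18.9, -8.3, 12.2]
opening: 9.3
```

```bash
python3 t.py w16; python3 - <<'E'
from m import *
i,d=bot.get_image("side");J2=jig(cloud("side",d)); i=i.astype(int); g=(i[...,1]>i[...,0]+25)&(i[...,1]>i[...,2]+10); b=(abs(J2[...,0])<65)&(abs(J2[...,1])<60)
p=J2[b&g&(J2[...,2]>63)]; rect(p[(p[:,2]>120)],'plate top')
for z0 in range(60,130,12):
    k=p[(abs(p[:,2]-z0-6)<6)&(abs(p[:,1])<70)]
    if len(k)>3: print(z0,len(k),'jx min',k[:,0].min().round(1),'max',k[:,0].max().round(1))
cv2.imwrite("pics/side16.png",cv2.resize(cv2.cvtColor(i.astype(np.uint8),cv2.COLOR_RGB2BGR)[60:160,250:370],None,fx=6,fy=6,interpolation=cv2.INTER_CUBIC))
E
```

```text
{'time_s': np.float64(26.225), 'joints': array([-0.662,  0.371, -0.136,  1.058,  0.029, -0.514]), 'eef_pos': array([ 508.759, -283.726,  119.756]), 'tcp_rot': array([0.011, 0.074, 0.997, 0.01 ]), 'ft_force': array([-18.921,  -8.335,  12.247]), 'opening': np.float64(9.259)}
tcp jig [  7.3   9.5 119.8] tool x yaw 2.9933 want 2.995
foot tool 6837 [10.  -1.5] [80.1 86. ] 0.17 z [27.2 28.9 30.6]
tool z [ 0.0227  0.0189 -0.9996]
jig f -17.5 -11.0 12.2
foot 3254 [-8.30000e-03 -2.10000e-03  9.09219e+01] z home 90.86
foot x min -25.4
foot y min, fence y max -20.8 51.3
foot y min, fence y max -20.5 51.5
plate top 71 [42.   0.1] [ 8.2 90.5] 0.28 z [121.6 124.8 127.3]
60 7 jx min 36.7 max 40.2
72 4 jx min 36.5 max 41.9
84 13 jx min 35.6 max 41.6
96 16 jx min 36.2 max 43.4
108 15 jx min 37.1 max 42.9
120 71 jx min 37.9 max 46.1
```

View pics/side16.png

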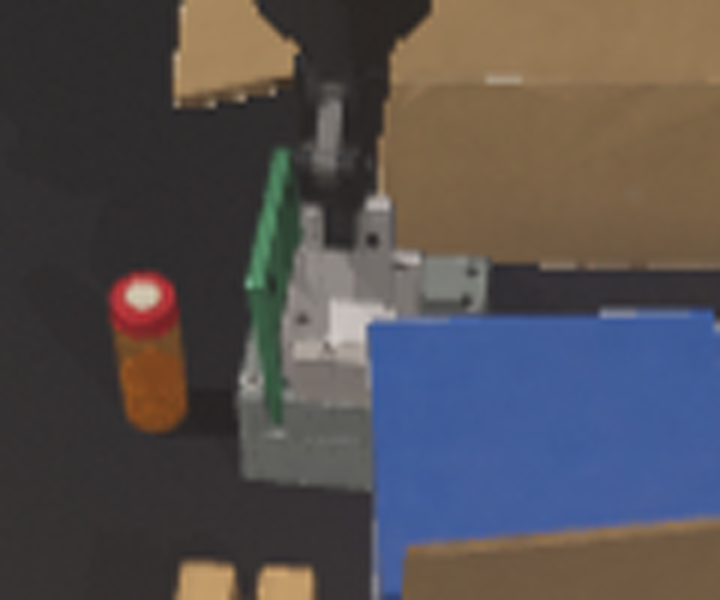

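Emit:
{"api": "send_rows", "payload": {"moves": [[[0,0.05,0,0,0,0],[0,0.05,0,0,0,0],[0,0,0,0,0,0],[0,0,0,0,0,0]]]}}

```text
time_s: 26.82
eef_pos: [508.8, -283.7, 119.8]
tcp_rot: [0.011, 0.074, 0.997, 0.009]
ft_force: [-19.0, -11.4, 11.3]
opening: 9.3
```

```bash
python3 t.py w17
```

```text
{'time_s': np.float64(26.825), 'joints': array([-0.661,  0.37 , -0.137,  1.057,  0.027, -0.512]), 'eef_pos': array([ 508.828, -283.675,  119.784]), 'tcp_rot': array([0.011, 0.074, 0.997, 0.009]), 'ft_force': array([-19.041, -11.416,  11.321]), 'opening': np.float64(9.255)}
tcp jig [  7.4   9.6 119.8] tool x yaw 2.9929 want 2.995
foot tool 6845 [10.1 -1.8] [86.5 79.8] 90.0 z [27.2 28.9 30.6]
tool z [ 0.0224  0.0171 -0.9996]
jig f -17.2 -14.1 11.3
foot 3274 [-1.1200e-02 -2.6000e-03  9.0923e+01] z home 90.84
foot x min -25.3
foot y min, fence y max -20.9 51.1
foot y min, fence y max -20.3 51.8
```

```bash
python3 -c "
from bench import bot
print(bot.finish_job())"
```

```text
the job is handed in; nothing more can be done
None
```

I handed the job in at about 27 s, with the plate in the jig's slot and the mount held pressed into the corner. No verdict was reported.

**Plate:** I took the green plate out of its stand and lowered it into the slot until it touched the floor. The last checks put its top edge at z ≈ 125 mm and within 0.1 mm of the slot's middle lengthwise. It leans about 0.05 rad within the slot's play, against a limit of 0.12.

**Mount:** I carried it over at height, set it on the bed and slid it against the steel fence and the plate.
- **Position:** it stands at about jig (5, 10), with its foot top at the expected height.
- **Tilt:** it leans about 0.011 rad, and squareness is within about 0.01 rad.
- **Forces:** the wrist read about 17 N toward the plate, 14 N toward the fence and 11 N down. Even after allowing for friction on the bed, that leaves clearly more than 1 N on each contact. The fingers still grip it at 120 N.

**Checks that failed or disagreed:**
- My first press tipped the foot about 0.045 rad, close to the 0.06 limit. I eased the push and levelled the tool, and it settled flat.
- The side and top cameras read about 2 mm lower in x than the wrist camera and arm. I used the wrist values, and the contacts agreed with them.
- The gripper opening reads 2 to 3 mm below the true thickness of what it holds.
- I never saw the individual contact forces, only the total at the wrist.
- The arm touched nothing else that I could see. The vial looked unmoved in the last side picture; I did not re-measure the carton or the tape.

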